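# Unload the block warmer into the bench rack, keeping the order

## Task

Move the four sample containers one by one from the block warmer into the blue rack, keeping their order: the container nearest the warmer's white dial goes into the place nearest the rack's black knob, the next one into the next place, and so on to the far end. Set each one down upright inside its place without dropping it or tipping it over.

Things in the scene. Friction and masses are not known exactly. Their poses are not given: they have to be found in the camera images.
- tube: Tall slim clear tube with white cap, 28 mm across (cap 29), 94 mm high, about 60 g. Sealed and rigid, stands upright; origin at the centre of its underside, z up its axis. It starts in the bore of its own block, in the row of the warmer.
- pot: Squat wide clear pot with white lid, 40 mm across (lid 41), 72 mm high, about 90 g. Sealed and rigid, stands upright; origin at the centre of its underside, z up its axis. It starts in the bore of its own block, in the row of the warmer.
- bottle: Square amber bottle, body 35 x 35 mm and 64 mm high with a round white cap of 24 mm on top, 86 mm high in all, about 100 g. Its x and y axes are square to the sides; it starts with its sides nearly parallel to the row. Sealed and rigid, stands upright; origin at the centre of its underside, z up its axis. It starts in the bore of its own block, in the row of the warmer.
- vial: Small amber vial with white cap, 25 mm across (cap 26), 70 mm high, about 30 g. Sealed and rigid, stands upright; origin at the centre of its underside, z up its axis. It starts in the bore of its own block, in the row of the warmer.
- tube_block: Fixed. Bare aluminium block 58 x 58 x 30 mm with a blind 34 mm round bore, 24 mm deep (its floor 6 mm above the origin), in which the tube stands at the start; origin at the centre of its underside, axes parallel to the warmer's. The four blocks may stand in any order in the warmer.
- pot_block: Fixed. Bare aluminium block 58 x 58 x 30 mm with a blind 46 mm round bore, 24 mm deep (its floor 6 mm above the origin), in which the pot stands at the start; origin at the centre of its underside, axes parallel to the warmer's. The four blocks may stand in any order in the warmer.
- bottle_block: Fixed. Bare aluminium block 58 x 58 x 30 mm with a blind 41 mm square bore, 24 mm deep (its floor 6 mm above the origin), in which the bottle stands at the start; origin at the centre of its underside, axes parallel to the warmer's. The four blocks may stand in any order in the warmer.
- vial_block: Fixed. Bare aluminium block 58 x 58 x 30 mm with a blind 31 mm round bore, 24 mm deep (its floor 6 mm above the origin), in which the vial stands at the start; origin at the centre of its underside, axes parallel to the warmer's. The four blocks may stand in any order in the warmer.
- warmer: Fixed, off, cool. Grey block warmer, 100 mm wide (x), 330 mm long (y -140 to +190), 68 mm high. Four blocks in a row along y, centres at y = +90, +30, -30, -90 mm, undersides 40 mm and tops 70 mm above the table. Panel with a white dial (34 mm across, top at 84 mm) at the +y end (y = +157 mm). Origin on the table under the middle of the row. Any yaw, left or right.
- rack: Fixed. Blue rack, 66 mm wide (x), 30 mm high: four open square places, 54 x 54 mm inside, in a row along y, centres at y = +90, +30, -30, -90 mm; floor 6 mm above the origin, walls and dividers 6 mm thick, 24 mm high inside. Round black knob (30 mm across, top at 62 mm) at the +y end (y = +138 mm). Origin on the table under the middle of the row. Any yaw, left or right.

How it is judged:
By the outcome, as a careful person would: the job done as asked, in the order asked, and still so for the second after the job is handed in, with the robot touching nothing.
It also fails if it takes over 120 s, if anything falls off the work surface, if the arm or the gripper's body presses on something with over 40 N, if the wrist force passes 120 N, or if a joint passes its speed limit or range.

## Robot

A 7-joint arm with a two-finger parallel gripper is mounted at the origin on the work surface. World frame = base frame: x ahead of the robot, y to its left, z up, the work surface at z = 0. Lengths are in m, angles in rad, forces in N, time in s.
With the tool pointing down it reaches from about 0.4 to 0.925 m from the base axis. Payload 5.6 kg.
Tool frame: the origin (TCP) lies midway between the tips of the shut fingers; the grasp point (between the pads) lies bot.pinch_z behind it (bot.pinch_z is the distance from the TCP to the grasp point, in m); z points along the fingers, y is the line along which they close (so a half turn about z gives the same grasp; the last joint's range is limited). The gripper opens to 85 mm and grips with 20 to 120 N. Pads are 22 mm wide; open, the fingers measure 114 mm over their backs; the gripper's body (76 mm by 85 mm) begins 54 mm behind the grasp point. The pads swing forward as they close: fully open they stand 13 mm farther back than shut.
Start: joints at [1.22, 0.468, -0.012, 1.603, 0.006, 1.071, -0.056], TCP at [0.197, -0.619, 0.231] pointing down, gripper open.
Joint ranges: [-2.53, 2.53], [-0.31, 2.02], [-1.57, 1.55], [0.28, 2.44], [-1.29, 4.43], [0.15, 1.84], [-2.92, 2.92]. Speed limits (rad/s): [2.57, 2.57, 3.14, 3.14, 3.14, 3.14, 3.14].

## Interface

Orientations are given as [roll, pitch, yaw] about the fixed x, y, z axes, in that order (R = Rz(yaw) Ry(pitch) Rx(roll)).
In Python, from cell import bot, optics gives the robot as it stands.
- The arm moves only by the tool carry_out, never from a script. Its argument "plan" is a list of rows, each a list of 2 entries, a list of its own where there are three numbers: the shift along the tool's x, y, z in cm, then the turn, a rotation vector about the tool's x, y, z in rad. A call has exactly 5 rows; each row shifts and turns the commanded pose from where the row before left it, along the tool's axes as they then stand; what a row does not reach is not made up. A row lasts 1/12 s, in which the tool goes at most 41.7 mm and 7.16 degrees, less where a joint would pass 70% of its speed; a pose out of reach is approached as far as the arm can. A call is refused whole if a number of a shift passes 4.17 or a number of a turn 0.125, either way. A call with a gripper value outside its range is refused whole. "grip" is the finger opening in cm, from 0 to 8.54, set as the call begins (left out, the last holds). The fingers move at their own pace and stop on an object; the grip force is fixed at half the most. Time passes only in rows, so rows that do not move let the fingers close, or fill a call up. It gives the time, the measured TCP pose, the force, the opening and the grip force at its end, in the units of the state.
- bot.read_state(): the state, without advancing time (a new reading comes with each control period).
- optics.camera(name): name is "scene" or "top" or "wrist"; returns a dict with "img" (400x640x3 uint8, red, green, blue), "intrinsics" (3x3 intrinsics, pixels), "R" (3x3) and "t" (3): a world point X has camera coordinates R X + t. Camera axes: x right, y down, z forward; pixel columns grow to the right and rows downward; lengths in m; the calibration is good to about 2 mm. A picture is of the moment at which its call begins. There is no depth.
- bot.job_done(): hands the job in; it is judged then, once.
The state is a dict: "clock": time; "qpos": joint angles; "dq": joint speeds; "joint_efforts": joint torques, N m; "ee_pos": TCP position; "ee_rot": TCP orientation; "wrist_force": force on the tool from outside, world axes, zero at the start; "ft_torque": the same for the moment, N m; "grip_width": finger opening in m; "grasp_force": force on a finger pad.
Only numpy, scipy, OpenCV 4.12 (cv2) and the standard library are available. Lean on these libraries where they do the work, as an engineer would, in place of code of your own. Each camera call takes 0.05 s, during which the arm holds its last target. There are 200 camera calls.

## Working session

There is one attempt and no reset: what is moved stays moved. The work goes in short steps, Python scripts to look and compute and a tool call to move; the robot and the scene stay as the last step left them, time stands still between calls to the robot, and variables do not carry over. Pictures are saved under pics/ and viewed, at most 14 in all, crops included, and the job is handed in when it is done.

Besides the shell and the picture viewer there is one more tool, called by a JSON object that holds its "method" and its "body", one argument or row to a line. carry_out: Moves the arm, as the interface text tells. Its arguments: {"type":"object","properties":{"plan":{"type":"array","items":{"type":"array"}},"grip":{"type":"number"}},"required":["plan"]}

```bash
ls; mkdir -p pics
python3 - <<'E'
from cell import bot, optics
import cv2,numpy as np
s=bot.read_state();print({k:np.round(v,3) for k,v in s.items()},bot.pinch_z)
for n in("top","scene"):
    c=optics.camera(n);cv2.imwrite(f"pics/{n}0.png",c["img"][:,:,::-1]);np.savez(f"{n}0.npz",**c)
    print(n,c["intrinsics"].round(1).tolist(),c["R"].round(4).tolist(),c["t"].round(4).tolist())
E
```

```text
pics
{'clock': np.float64(0.0), 'qpos': array([ 1.22 ,  0.468, -0.012,  1.604,  0.006,  1.071, -0.056]), 'dq': array([ 0.   , -0.   ,  0.002, -0.002,  0.001, -0.001,  0.001]), 'joint_efforts': array([-1.000e-03, -5.324e+01,  2.100e-02, -2.513e+01,  1.100e-02,
        8.000e-03,  0.000e+00]), 'ee_pos': array([ 0.197, -0.619,  0.23 ]), 'ee_rot': array([-3.14 ,  0.   ,  0.308]), 'wrist_force': array([-0.893, -0.608,  0.109]), 'ft_torque': array([0.024, 0.017, 0.034]), 'grasp_force': np.float64(0.0), 'grip_width': np.float64(0.086)} 0.0187
top [[512.4, 0.0, 319.2], [0.0, 512.4, 203.1], [0.0, 0.0, 1.0]] [[0.0179, -0.9998, 0.0015], [-0.9983, -0.018, -0.0546], [0.0546, -0.0005, -0.9985]] [-0.0174, 0.5266, 1.0753]
scene [[363.5, 0.0, 323.6], [0.0, 363.5, 201.8], [0.0, 0.0, 1.0]] [[0.8908, 0.4543, -0.0122], [0.2542, -0.5204, -0.8152], [-0.3767, 0.723, -0.5791]] [-0.4745, -0.0926, 1.1456]
```

View pics/top0.png

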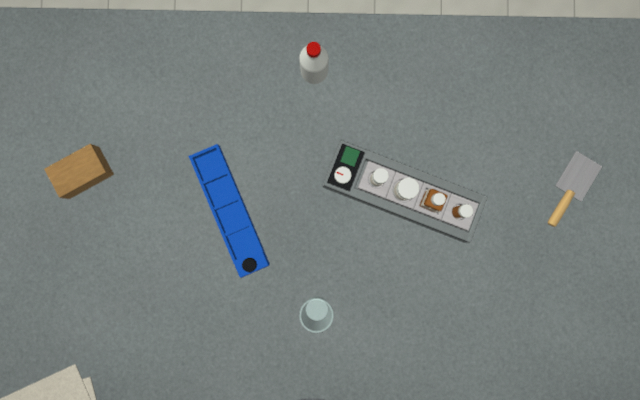

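View pics/scene0.png

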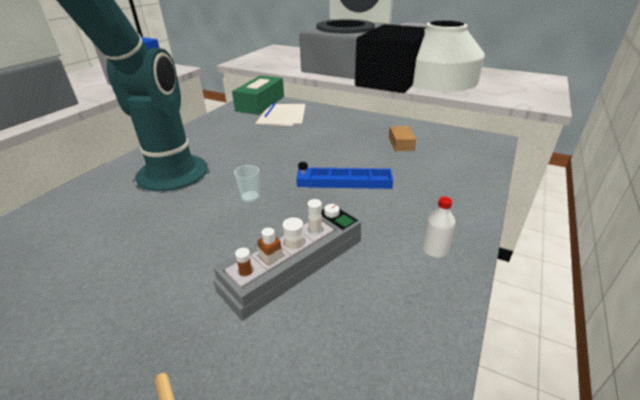

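The top view shows, from the dial at (343,175) outward, the tube (379,177), pot (407,188), bottle (437,200) and vial (464,211). The rack's knob is at (249,265), at its robot-side end. Next I measure both poses.

```bash
cat > h.py <<'E'
import numpy as np,cv2
from cell import bot,optics
def cast(c,uv,z):
    R,t=c["R"],c["t"];C=-R.T@t;d=R.T@np.linalg.inv(c["intrinsics"])@np.array([uv[0],uv[1],1.])
    return C+d*(z-C[2])/d[2]
def blobs(m,amin=30):
    cs,_=cv2.findContours(m.astype(np.uint8),cv2.RETR_EXTERNAL,cv2.CHAIN_APPROX_NONE)
    return [k for k in cs if cv2.contourArea(k)>amin]
E
python3 - <<'E'
from h import *
c=dict(np.load("top0.npz"));im=c["img"].astype(int);hsv=cv2.cvtColor(c["img"],cv2.COLOR_RGB2HSV).astype(int)
blue=(hsv[...,0]>105)&(hsv[...,0]<125)&(hsv[...,1]>150)&(hsv[...,2]>60)
for k in blobs(blue,500):
    r=cv2.minAreaRect(k);b=cv2.boxPoints(r);print("rack px",r)
    for p in b: print("  corner",cast(c,p,.03)[:2].round(4), cast(c,p,.0)[:2].round(4))
blk=(im.max(2)<45);
for k in blobs(blk,60):
    (u,v),r=cv2.minEnclosingCircle(k);print("black",round(u,1),round(v,1),round(r,1),cast(c,(u,v),.062)[:2].round(4))
w=(hsv[...,1]<30)&(hsv[...,2]>205);w[:130]=0;w[240:]=0
for k in blobs(w,20):
    (u,v),r=cv2.minEnclosingCircle(k);print("white",round(u,1),round(v,1),round(r,1),cv2.contourArea(k),{z:cast(c,(u,v),z)[:2].round(4).tolist() for z in(.084,.140,.118,.132,.116)})
x=cv2.resize(c["img"][130:290,180:490],None,fx=2.5,fy=2.5,interpolation=cv2.INTER_CUBIC);cv2.imwrite("pics/crop.png",x[:,:,::-1])
E
```

```text
rack px ((228.65354919433594, 210.1847686767578), (131.81439208984375, 32.257598876953125), 66.97450256347656)
  corner [0.6207 0.27  ] [0.625  0.2777]
  corner [0.6486 0.2083] [0.6537 0.2143]
  corner [0.3961 0.0937] [0.3941 0.0965]
  corner [0.3689 0.1548] [0.3662 0.1593]
black 248.9 264.1 6.6 [0.3984 0.1318]
black 345.4 166.9 23.0 [ 0.5992 -0.0602]
white 466.1 210.4 6.1 102.5 {0.084: [0.5138, -0.3004], 0.14: [0.5113, -0.2843], 0.118: [0.5123, -0.2906], 0.132: [0.5116, -0.2866], 0.116: [0.5124, -0.2912]}
white 438.8 198.5 5.5 78.0 {0.084: [0.5365, -0.246], 0.14: [0.5327, -0.2329], 0.118: [0.5342, -0.2381], 0.132: [0.5332, -0.2348], 0.116: [0.5343, -0.2385]}
white 408.1 187.6 10.2 295.5 {0.084: [0.5572, -0.1847], 0.14: [0.5522, -0.1749], 0.118: [0.5542, -0.1787], 0.132: [0.5529, -0.1763], 0.116: [0.5544, -0.1791]}
white 380.5 175.0 7.2 141.0 {0.084: [0.5815, -0.1293], 0.14: [0.5752, -0.1226], 0.118: [0.5777, -0.1252], 0.132: [0.5761, -0.1235], 0.116: [0.5779, -0.1255]}
white 342.2 174.5 7.6 131.5 {0.084: [0.5811, -0.0528], 0.14: [0.5749, -0.0503], 0.118: [0.5773, -0.0513], 0.132: [0.5757, -0.0507], 0.116: [0.5775, -0.0514]}
```

View pics/crop.png

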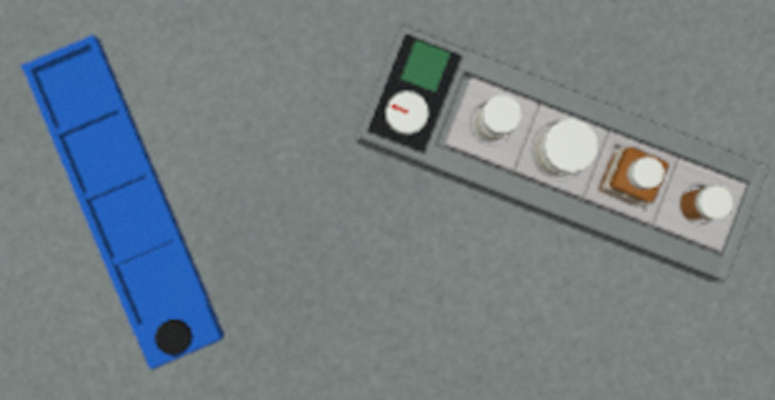

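The crop confirms the order: tube, pot, bottle, vial. The measurements hold up: the caps are collinear at 59.9 mm pitch, and the rack is 277 x 67 mm with its knob on the axis. Next I turn the tool so it closes across the row and move above the tube.

{"method": "carry_out", "body": {
  "plan": [
    [[0,0,0],[0,0,-0.09]],
    [[0,0,0],[0,0,-0.09]],
    [[0,0,0],[0,0,-0.09]],
    [[0,0,0],[0,0,-0.09]],
    [[0,0,0],[0,0,-0.09]]
  ],
  "grip": 8.5
}}

```text
clock: 0.52
ee_pos: [0.1968, -0.6192, 0.2307]
ee_rot: [-3.141, -0.0, 0.762]
wrist_force: [0.1, 0.2, -0.5]
grip_width: 0.0851
grasp_force: 0.0
```

{"method": "carry_out", "body": {
  "plan": [
    [[0,0,0],[0,0,-0.09]],
    [[0,0,0],[0,0,-0.09]],
    [[0,0,0],[0,0,-0.09]],
    [[0,0,0],[0,0,-0.09]],
    [[0,0,0],[0,0,-0.096]]
  ]
}}

```text
clock: 0.93
ee_pos: [0.1967, -0.6192, 0.2307]
ee_rot: [-3.141, -0.001, 1.218]
wrist_force: [-0.2, 0.9, 0.7]
grip_width: 0.0849
grasp_force: 0.0
```

{"method": "carry_out", "body": {
  "plan": [
    [[3,0.9,0],[0,0,0]],
    [[3,0.9,0],[0,0,0]],
    [[3,0.9,0],[0,0,0]],
    [[3,0.9,0],[0,0,0]],
    [[3,0.9,0],[0,0,0]]
  ]
}}

```text
clock: 1.35
ee_pos: [0.2919, -0.4932, 0.2308]
ee_rot: [-3.141, -0.0, 1.213]
wrist_force: [0.1, 0.7, 0.3]
grip_width: 0.0847
grasp_force: 0.0
```

{"method": "carry_out", "body": {
  "plan": [
    [[3,0.9,0],[0,0,0]],
    [[3,0.9,0],[0,0,0]],
    [[3,0.9,0],[0,0,0]],
    [[3,0.9,0],[0,0,0]],
    [[3,0.9,0],[0,0,0]]
  ]
}}

```text
clock: 1.77
ee_pos: [0.3865, -0.3684, 0.2311]
ee_rot: [-3.141, -0.0, 1.214]
wrist_force: [-0.1, -0.4, -0.2]
grip_width: 0.085
grasp_force: 0.0
```

{"method": "carry_out", "body": {
  "plan": [
    [[3,0.9,0],[0,0,0]],
    [[3,0.9,0],[0,0,0]],
    [[3,0.9,0],[0,0,0]],
    [[3,0.9,0],[0,0,0]],
    [[3,0.9,0],[0,0,0]]
  ]
}}

```text
clock: 2.18
ee_pos: [0.4811, -0.2437, 0.231]
ee_rot: [-3.141, 0.0, 1.214]
wrist_force: [0.1, -0.7, 0.1]
grip_width: 0.0853
grasp_force: 0.0
```

{"method": "carry_out", "body": {
  "plan": [
    [[3,0.9,0],[0,0,0]],
    [[3,0.9,0],[0,0,0]],
    [[3,0.9,0],[0,0,0]],
    [[2.7,0.9,0],[0,0,0]],
    [[0,0,0],[0,0,0]]
  ]
}}

```text
clock: 2.6
ee_pos: [0.5583, -0.1413, 0.2312]
ee_rot: [3.141, -0.004, 1.222]
wrist_force: [-0.2, 0.5, 1.2]
grip_width: 0.085
grasp_force: 0.0
```

```bash
cat >> h.py <<'E'
E1=np.array([-.910,-.4147]);O=np.array([.5234,.1886])
CAP=dict(tube=(.5752,-.1226),pot=(.5542,-.1787),bottle=(.5332,-.2348),vial=(.5124,-.2912))
PL={i+1:O+E1*y for i,y in enumerate((.09,.03,-.03,-.09))}
def go(xy,z,yaw):
    s=bot.read_state();p=s["ee_pos"];r=s["ee_rot"];a=r[2]
    d=np.array([*xy,z])-p;T=np.array([[np.cos(a),np.sin(a),0],[np.sin(a),-np.cos(a),0],[0,0,-1]])
    a2=(a-yaw+np.pi)%(2*np.pi)-np.pi
    print("pose",p.round(4),r.round(3),"shift cm",(T@d*100).round(2),"turn z",round(a2,3),"grip",s["grip_width"],s["wrist_force"].round(1),"t",s["clock"])
E
python3 - <<'E'
from h import *
go(CAP["tube"],.231,1.214)
c=optics.camera("wrist");im=c["img"].copy()
for (n,xy),z in zip(CAP.items(),(.14,.118,.132,.116)):
    q=c["intrinsics"]@(c["R"]@np.array([*xy,z])+c["t"]);q=q[:2]/q[2];print(n,q.round(1));cv2.drawMarker(im,tuple(int(v) for v in q),(255,0,0),0,12,1)
cv2.imwrite("pics/w1.png",im[:,:,::-1])
go(CAP["tube"],.231,1.214)
E
```

```text
pose [ 0.5583 -0.1413  0.2312] [ 3.141 -0.004  1.222] shift cm [2.34 0.95 0.02] turn z 0.008 grip 0.0849882772475752 [-0.2  0.5  1.2] t 2.6
tube [333.3 172.9]
pot [330.6 238.4]
bottle [329.8 310.9]
vial [328.4 356.3]
pose [ 0.5566 -0.1443  0.2309] [-3.141e+00 -2.000e-03  1.220e+00] shift cm [ 2.68  1.   -0.01] turn z 0.006 grip 0.08510644141419715 [-1.  -0.1 -0.2] t 2.65
```

View pics/w1.png

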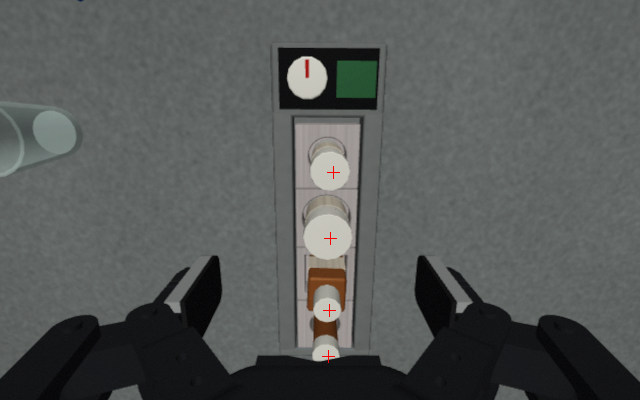

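The wrist view matches the projected caps to within about 3 px (tube at (331,171)). Next I centre over the tube and descend.

{"method": "carry_out", "body": {
  "plan": [
    [[0.9,0.3,0],[0,0,0.006]],
    [[0.9,0.3,0],[0,0,0]],
    [[0.9,0.4,0],[0,0,0]],
    [[0,0,0],[0,0,0]],
    [[0,0,0],[0,0,0]]
  ]
}}

```text
clock: 3.07
ee_pos: [0.5744, -0.126, 0.2312]
ee_rot: [-3.141, -0.0, 1.208]
wrist_force: [0.1, 0.0, 0.7]
grip_width: 0.0851
grasp_force: 0.0
```

{"method": "carry_out", "body": {
  "plan": [
    [[0,0,2],[0,0,0]],
    [[0,0,2],[0,0,0]],
    [[0,0,2],[0,0,0]],
    [[0,0,1],[0,0,0]],
    [[0,0,0],[0,0,0]]
  ]
}}

```text
clock: 3.48
ee_pos: [0.5723, -0.1268, 0.1589]
ee_rot: [-3.137, 0.001, 1.207]
wrist_force: [-0.1, 0.0, -0.3]
grip_width: 0.0848
grasp_force: 0.0
```

```bash
python3 -c "
from h import *
go(CAP['tube'],.091,1.214)"
```

```text
pose [ 0.5723 -0.1268  0.1589] [-3.137e+00  1.000e-03  1.207e+00] shift cm [0.49 0.12 6.79] turn z -0.007 grip 0.08477888951764219 [-0.1  0.  -0.3] t 3.4833
```

{"method": "carry_out", "body": {
  "plan": [
    [[0.25,0.1,1.6],[0,0,-0.007]],
    [[0.25,0,1.6],[0,0,0]],
    [[0,0,1.6],[0,0,0]],
    [[0,0,1.6],[0,0,0]],
    [[0,0,0.4],[0,0,0]]
  ]
}}

```text
clock: 3.9
ee_pos: [0.5761, -0.1223, 0.0921]
ee_rot: [-3.139, 0.001, 1.214]
wrist_force: [-0.6, -0.2, -0.0]
grip_width: 0.085
grasp_force: 0.0
```

{"method": "carry_out", "body": {
  "plan": [
    [[0,0,0],[0,0,0]],
    [[0,0,0],[0,0,0]],
    [[0,0,0],[0,0,0]],
    [[0,0,0],[0,0,0]],
    [[0,0,0],[0,0,0]]
  ],
  "grip": 1.5
}}

```text
clock: 4.32
ee_pos: [0.5773, -0.1221, 0.0942]
ee_rot: [3.14, -0.0, 1.215]
wrist_force: [-1.5, 1.0, 4.1]
grip_width: 0.0275
grasp_force: 58.5
```

{"method": "carry_out", "body": {
  "plan": [
    [[0,0,0],[0,0,0]],
    [[0,0,0],[0,0,0]],
    [[0,0,0],[0,0,0]],
    [[0,0,0],[0,0,0]],
    [[0,0,0],[0,0,0]]
  ]
}}

```text
clock: 4.73
ee_pos: [0.5773, -0.122, 0.0942]
ee_rot: [3.141, 0.0, 1.215]
wrist_force: [-2.0, -0.3, 6.1]
grip_width: 0.0278
grasp_force: 58.6
```

Tube gripped (27.8 mm, 58 N). Lift.

{"method": "carry_out", "body": {
  "plan": [
    [[0,0,-1],[0,0,0]],
    [[0,0,-2],[0,0,0]],
    [[0,0,-2],[0,0,0]],
    [[0,0,-2],[0,0,0]],
    [[0,0,-2],[0,0,0]]
  ]
}}

```text
clock: 5.15
ee_pos: [0.5767, -0.1219, 0.1845]
ee_rot: [-3.141, -0.0, 1.215]
wrist_force: [0.2, -0.7, -0.4]
grip_width: 0.0278
grasp_force: 58.9
```

{"method": "carry_out", "body": {
  "plan": [
    [[0,0,-2],[0,0,0]],
    [[0,0,-1],[0,0,0]],
    [[0,0,0],[0,0,0]],
    [[0,0,0],[0,0,0]],
    [[0,0,0],[0,0,0]]
  ]
}}

```text
clock: 5.57
ee_pos: [0.576, -0.122, 0.212]
ee_rot: [-3.139, 0.0, 1.215]
wrist_force: [0.1, 0.1, -0.1]
grip_width: 0.0278
grasp_force: 58.9
```

```bash
python3 -c "
from h import *
go(PL[1],.215,.4276)"
```

```text
pose [ 0.576 -0.122  0.212] [-3.139  0.     1.215] shift cm [ 20.92 -22.14  -0.3 ] turn z 0.787 grip 0.027834832784078913 [ 0.1  0.1 -0.1] t 5.5667
```

{"method": "carry_out", "body": {
  "plan": [
    [[1.4,-1.5,0],[0,0,0]],
    [[1.4,-1.5,0],[0,0,0]],
    [[1.4,-1.5,0],[0,0,0]],
    [[1.4,-1.5,0],[0,0,0]],
    [[1.4,-1.5,0],[0,0,0]]
  ]
}}

```text
clock: 5.98
ee_pos: [0.5295, -0.0294, 0.2116]
ee_rot: [-3.139, 0.001, 1.215]
wrist_force: [0.6, 0.0, -0.3]
grip_width: 0.0275
grasp_force: 58.9
```

{"method": "carry_out", "body": {
  "plan": [
    [[1.4,-1.5,0],[0,0,0]],
    [[1.4,-1.5,0],[0,0,0]],
    [[1.4,-1.5,0],[0,0,0]],
    [[1.4,-1.5,0],[0,0,0]],
    [[1.4,-1.5,0],[0,0,0]]
  ]
}}

```text
clock: 6.4
ee_pos: [0.4837, 0.0622, 0.2119]
ee_rot: [-3.139, 0.001, 1.215]
wrist_force: [0.0, 0.0, -1.4]
grip_width: 0.0273
grasp_force: 58.9
```

{"method": "carry_out", "body": {
  "plan": [
    [[1.4,-1.4,0],[0,0,0]],
    [[1.4,-1.4,0],[0,0,0]],
    [[1.4,-1.4,0],[0,0,0]],
    [[1.4,-1.4,0],[0,0,0]],
    [[1.3,-1.4,0],[0,0,0]]
  ]
}}

```text
clock: 6.82
ee_pos: [0.4423, 0.1513, 0.212]
ee_rot: [-3.139, 0.001, 1.215]
wrist_force: [0.4, -0.1, -0.2]
grip_width: 0.0276
grasp_force: 58.9
```

{"method": "carry_out", "body": {
  "plan": [
    [[0,0,0],[0,0,0.08]],
    [[0,0,0],[0,0,0.08]],
    [[0,0,0],[0,0,0.08]],
    [[0,0,0],[0,0,0.08]],
    [[0,0,0],[0,0,0.08]]
  ]
}}

```text
clock: 7.23
ee_pos: [0.4426, 0.1504, 0.2119]
ee_rot: [-3.14, 0.002, 0.811]
wrist_force: [-0.2, 0.1, -1.1]
grip_width: 0.0279
grasp_force: 59.0
```

{"method": "carry_out", "body": {
  "plan": [
    [[0,0,0],[0,0,0.1]],
    [[0,0,0],[0,0,0.1]],
    [[0,0,0],[0,0,0.1]],
    [[0,0,0],[0,0,0.087]],
    [[0,0,0],[0,0,0]]
  ]
}}

```text
clock: 7.65
ee_pos: [0.4427, 0.1503, 0.212]
ee_rot: [-3.141, 0.003, 0.426]
wrist_force: [0.1, -0.2, -1.2]
grip_width: 0.0278
grasp_force: 58.9
```

```bash
python3 -c "
from h import *
c=optics.camera('wrist');im=c['img'].copy()
for i in PL:
  for z,col in((.006,(255,0,0)),(.03,(255,255,0))):
    q=c['intrinsics']@(c['R']@np.array([*PL[i],z])+c['t']);q=q[:2]/q[2];cv2.drawMarker(im,tuple(int(v) for v in q),col,0,12,1)
cv2.imwrite('pics/w2.png',im[:,:,::-1])
go(PL[1],.055,.4276)"
```

```text
pose [0.4428 0.1504 0.2122] [-3.141e+00  2.000e-03  4.300e-01] shift cm [-0.08 -0.13 15.72] turn z 0.002 grip 0.027546888080398093 [-0.4 -0.1 -0.2] t 7.7
```

View pics/w2.png

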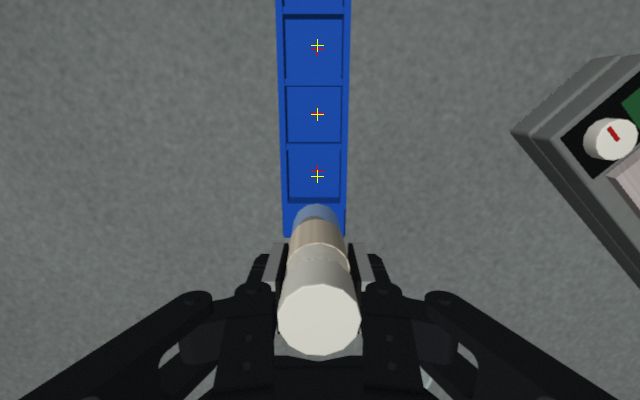

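The tube is above the place next to the knob (projected centre (317,176), inside that cell), so I lower it.

{"method": "carry_out", "body": {
  "plan": [
    [[-0.1,-0.1,2.5],[0,0,0]],
    [[0,0,2.5],[0,0,0]],
    [[0,0,2.5],[0,0,0]],
    [[0,0,2.5],[0,0,0]],
    [[0,0,1.5],[0,0,0]]
  ]
}}

```text
clock: 8.12
ee_pos: [0.4405, 0.1505, 0.0955]
ee_rot: [-3.141, 0.004, 0.431]
wrist_force: [-0.5, -0.4, 0.3]
grip_width: 0.0275
grasp_force: 58.9
```

{"method": "carry_out", "body": {
  "plan": [
    [[0,0,1],[0,0,0]],
    [[0,0,1],[0,0,0]],
    [[0,0,0.7],[0,0,0]],
    [[0,0,0],[0,0,0]],
    [[0,0,0],[0,0,0]]
  ]
}}

```text
clock: 8.53
ee_pos: [0.4424, 0.1513, 0.0714]
ee_rot: [3.142, -0.0, 0.428]
wrist_force: [-0.0, 0.6, -0.5]
grip_width: 0.0272
grasp_force: 58.9
```

{"method": "carry_out", "body": {
  "plan": [
    [[0,0,0.3],[0,0,0]],
    [[0,0,0.2],[0,0,0]],
    [[0,0,0],[0,0,0]],
    [[0,0,0],[0,0,0]],
    [[0,0,0],[0,0,0]]
  ]
}}

```text
clock: 8.95
ee_pos: [0.4424, 0.1511, 0.0665]
ee_rot: [3.141, -0.0, 0.428]
wrist_force: [0.7, 0.3, -1.1]
grip_width: 0.0279
grasp_force: 58.9
```

{"method": "carry_out", "body": {
  "plan": [
    [[0,0,0.5],[0,0,0]],
    [[0,0,0.4],[0,0,0]],
    [[0,0,0],[0,0,0]],
    [[0,0,0],[0,0,0]],
    [[0,0,0],[0,0,0]]
  ]
}}

```text
clock: 9.37
ee_pos: [0.4421, 0.1511, 0.0571]
ee_rot: [-3.142, 0.0, 0.428]
wrist_force: [-0.7, 0.5, -0.9]
grip_width: 0.027
grasp_force: 58.9
```

{"method": "carry_out", "body": {
  "plan": [
    [[0,0,0.1],[0,0,0]],
    [[0,0,0.1],[0,0,0]],
    [[0,0,0],[0,0,0]],
    [[0,0,0],[0,0,0]],
    [[0,0,0],[0,0,0]]
  ]
}}

```text
clock: 9.78
ee_pos: [0.4422, 0.1512, 0.0553]
ee_rot: [3.142, -0.0, 0.428]
wrist_force: [0.0, 0.5, -0.9]
grip_width: 0.0276
grasp_force: 58.9
```

{"method": "carry_out", "body": {
  "plan": [
    [[0,0,0.1],[0,0,0]],
    [[0,0,0],[0,0,0]],
    [[0,0,0],[0,0,0]],
    [[0,0,0],[0,0,0]],
    [[0,0,0],[0,0,0]]
  ]
}}

```text
clock: 10.2
ee_pos: [0.4422, 0.1511, 0.0543]
ee_rot: [3.142, -0.0, 0.428]
wrist_force: [0.2, 0.2, -1.0]
grip_width: 0.0276
grasp_force: 58.9
```

{"method": "carry_out", "body": {
  "plan": [
    [[0,0,0.1],[0,0,0]],
    [[0,0,0],[0,0,0]],
    [[0,0,0],[0,0,0]],
    [[0,0,0],[0,0,0]],
    [[0,0,0],[0,0,0]]
  ]
}}

```text
clock: 10.62
ee_pos: [0.4426, 0.1514, 0.0541]
ee_rot: [3.141, -0.001, 0.428]
wrist_force: [-2.4, -0.3, 8.8]
grip_width: 0.0278
grasp_force: 58.8
```

{"method": "carry_out", "body": {
  "plan": [
    [[0,0,0.1],[0,0,0]],
    [[0,0,0],[0,0,0]],
    [[0,0,0],[0,0,0]],
    [[0,0,0],[0,0,0]],
    [[0,0,0],[0,0,0]]
  ]
}}

```text
clock: 11.03
ee_pos: [0.4431, 0.1518, 0.054]
ee_rot: [3.141, -0.002, 0.428]
wrist_force: [-3.9, -0.6, 17.9]
grip_width: 0.0274
grasp_force: 59.1
```

Contact came exactly at the predicted height (0.0542). Next: relieve, open, retreat and return to the pot.

{"method": "carry_out", "body": {
  "plan": [
    [[0,0,-0.1],[0,0,0]],
    [[0,0,-0.05],[0,0,0]],
    [[0,0,0],[0,0,0]],
    [[0,0,0],[0,0,0]],
    [[0,0,0],[0,0,0]]
  ]
}}

```text
clock: 11.45
ee_pos: [0.4427, 0.1514, 0.0541]
ee_rot: [3.141, -0.001, 0.428]
wrist_force: [-0.2, 0.1, 6.3]
grip_width: 0.0273
grasp_force: 59.1
```

{"method": "carry_out", "body": {
  "plan": [
    [[0,0,0],[0,0,0]],
    [[0,0,0],[0,0,0]],
    [[0,0,0],[0,0,0]],
    [[0,0,0],[0,0,0]],
    [[0,0,0],[0,0,0]]
  ],
  "grip": 8.5
}}

```text
clock: 11.87
ee_pos: [0.442, 0.151, 0.0536]
ee_rot: [-3.142, 0.001, 0.428]
wrist_force: [1.0, -0.4, 0.2]
grip_width: 0.0845
grasp_force: 0.0
```

{"method": "carry_out", "body": {
  "plan": [
    [[0,0,-1],[0,0,0]],
    [[0,0,-2],[0,0,0]],
    [[0,0,-2.5],[0,0,0]],
    [[0,0,-2.5],[0,0,0]],
    [[0,0,-2.5],[0,0,0]]
  ]
}}

```text
clock: 12.28
ee_pos: [0.4419, 0.1512, 0.1604]
ee_rot: [-3.141, 0.0, 0.428]
wrist_force: [0.5, 0.0, -0.2]
grip_width: 0.0851
grasp_force: 0.0
```

{"method": "carry_out", "body": {
  "plan": [
    [[0,0,-2.5],[0,0,0]],
    [[0,0,-2],[0,0,0]],
    [[0,0,0],[0,0,0]],
    [[0,0,0],[0,0,-0.1]],
    [[0,0,0],[0,0,-0.1]]
  ]
}}

```text
clock: 12.7
ee_pos: [0.442, 0.151, 0.2042]
ee_rot: [3.141, -0.0, 0.632]
wrist_force: [-0.5, 0.2, -0.4]
grip_width: 0.0852
grasp_force: 0.0
```

{"method": "carry_out", "body": {
  "plan": [
    [[0,0,0],[0,0,-0.1]],
    [[0,0,0],[0,0,-0.1]],
    [[0,0,0],[0,0,-0.1]],
    [[0,0,0],[0,0,-0.1]],
    [[0,0,0],[0,0,-0.1]]
  ]
}}

```text
clock: 13.12
ee_pos: [0.4417, 0.151, 0.2035]
ee_rot: [-3.141, 0.001, 1.133]
wrist_force: [0.8, -0.3, 0.1]
grip_width: 0.0853
grasp_force: 0.0
```

{"method": "carry_out", "body": {
  "plan": [
    [[0,0,0],[0,0,-0.086]],
    [[0,0,0],[0,0,0]],
    [[0,0,0],[0,0,0]],
    [[0,0,0],[0,0,0]],
    [[0,0,0],[0,0,0]]
  ]
}}

```text
clock: 13.53
ee_pos: [0.4421, 0.1511, 0.2037]
ee_rot: [-3.141, 0.0, 1.212]
wrist_force: [-1.3, -0.4, -0.0]
grip_width: 0.0848
grasp_force: 0.0
```

```bash
python3 -c "
from h import *
c=optics.camera('top');cv2.imwrite('pics/t2.png',cv2.resize(c['img'][130:290,180:490],None,fx=2,fy=2)[:,:,::-1])
go(CAP['pot'],.2,1.214)"
```

```text
pose [0.4421 0.1511 0.2037] [-3.142  0.     1.213] shift cm [-26.96  22.06   0.37] turn z -0.001 grip 0.08532745378673783 [ 0.3 -0.3 -1.3] t 13.5833
```

View pics/t2.png

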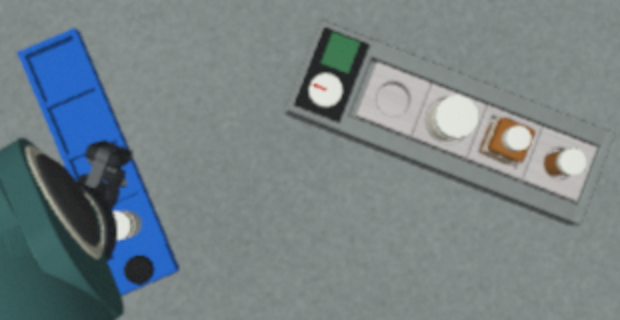

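The tube stands in the knob-end place (crop (128,224)), and its bore is empty. On to the pot.

{"method": "carry_out", "body": {
  "plan": [
    [[-1.8,1.5,0],[0,0,0]],
    [[-1.8,1.5,0],[0,0,0]],
    [[-1.8,1.5,0],[0,0,0]],
    [[-1.8,1.5,0],[0,0,0]],
    [[-1.8,1.5,0],[0,0,0]]
  ]
}}

```text
clock: 14.0
ee_pos: [0.4813, 0.0396, 0.2038]
ee_rot: [3.141, 0.0, 1.213]
wrist_force: [0.6, -0.4, 0.2]
grip_width: 0.0851
grasp_force: 0.0
```

{"method": "carry_out", "body": {
  "plan": [
    [[-1.8,1.5,0],[0,0,0]],
    [[-1.8,1.5,0],[0,0,0]],
    [[-1.8,1.5,0],[0,0,0]],
    [[-1.8,1.5,0],[0,0,0]],
    [[-1.8,1.5,0],[0,0,0]]
  ]
}}

```text
clock: 14.42
ee_pos: [0.5201, -0.0711, 0.2038]
ee_rot: [3.142, 0.0, 1.213]
wrist_force: [0.3, -0.2, 0.7]
grip_width: 0.0851
grasp_force: 0.0
```

{"method": "carry_out", "body": {
  "plan": [
    [[-1.8,1.4,0],[0,0,0]],
    [[-1.8,1.4,0],[0,0,0]],
    [[-1.8,1.4,0],[0,0,0]],
    [[-1.8,1.4,0],[0,0,0]],
    [[-1.8,1.4,0],[0,0,0]]
  ]
}}

```text
clock: 14.83
ee_pos: [0.5541, -0.1798, 0.2037]
ee_rot: [-3.141, 0.0, 1.213]
wrist_force: [0.5, -0.1, 0.3]
grip_width: 0.085
grasp_force: 0.0
```

{"method": "carry_out", "body": {
  "plan": [
    [[0,0,0],[0,0,0]],
    [[0,0,1.5],[0,0,0]],
    [[0,0,1.5],[0,0,0]],
    [[0,0,1.5],[0,0,0]],
    [[0,0,0],[0,0,0]]
  ]
}}

```text
clock: 15.25
ee_pos: [0.5519, -0.1779, 0.1559]
ee_rot: [-3.136, 0.0, 1.214]
wrist_force: [-1.4, 0.1, 0.4]
grip_width: 0.0853
grasp_force: 0.0
```

```bash
python3 -c "
from h import *
go(CAP['pot'],.077,1.214)"
```

```text
pose [ 0.5519 -0.1779  0.1559] [-3.136  0.     1.214] shift cm [0.   0.25 7.89] turn z -0.0 grip 0.08534575693785111 [-1.4  0.1  0.4] t 15.25
```

{"method": "carry_out", "body": {
  "plan": [
    [[0,0.2,1.8],[0,0,0]],
    [[0,0,1.8],[0,0,0]],
    [[0,0,1.8],[0,0,0]],
    [[0,0,1.8],[0,0,0]],
    [[0,0,0.6],[0,0,0]]
  ]
}}

```text
clock: 15.67
ee_pos: [0.5546, -0.1788, 0.0791]
ee_rot: [-3.138, 0.0, 1.214]
wrist_force: [-0.7, 0.2, -0.0]
grip_width: 0.0849
grasp_force: 0.0
```

{"method": "carry_out", "body": {
  "plan": [
    [[0,0,0],[0,0,0]],
    [[0,0,0],[0,0,0]],
    [[0,0,0],[0,0,0]],
    [[0,0,0],[0,0,0]],
    [[0,0,0],[0,0,0]]
  ]
}}

```text
clock: 16.08
ee_pos: [0.5564, -0.1797, 0.0818]
ee_rot: [3.14, 0.0, 1.214]
wrist_force: [0.4, 0.7, -0.0]
grip_width: 0.0848
grasp_force: 0.0
```

{"method": "carry_out", "body": {
  "plan": [
    [[0,0,0],[0,0,0]],
    [[0,0,0],[0,0,0]],
    [[0,0,0],[0,0,0]],
    [[0,0,0],[0,0,0]],
    [[0,0,0],[0,0,0]]
  ],
  "grip": 2.5
}}

```text
clock: 16.5
ee_pos: [0.5558, -0.1794, 0.081]
ee_rot: [-3.142, 0.0, 1.214]
wrist_force: [-0.9, 1.1, 4.1]
grip_width: 0.0398
grasp_force: 59.9
```

{"method": "carry_out", "body": {
  "plan": [
    [[0,0,0],[0,0,0]],
    [[0,0,0],[0,0,0]],
    [[0,0,0],[0,0,0]],
    [[0,0,0],[0,0,0]],
    [[0,0,0],[0,0,0]]
  ]
}}

```text
clock: 16.92
ee_pos: [0.5558, -0.1794, 0.081]
ee_rot: [-3.142, 0.0, 1.214]
wrist_force: [-2.6, -0.1, 4.5]
grip_width: 0.0399
grasp_force: 60.1
```

{"method": "carry_out", "body": {
  "plan": [
    [[0,0,-1],[0,0,0]],
    [[0,0,-2],[0,0,0]],
    [[0,0,-2],[0,0,0]],
    [[0,0,-2],[0,0,0]],
    [[0,0,-2],[0,0,0]]
  ]
}}

```text
clock: 17.33
ee_pos: [0.5558, -0.1794, 0.1718]
ee_rot: [-3.142, -0.0, 1.214]
wrist_force: [0.1, -0.7, -0.5]
grip_width: 0.0398
grasp_force: 60.4
```

{"method": "carry_out", "body": {
  "plan": [
    [[0,0,-1],[0,0,0]],
    [[0,0,-0.5],[0,0,0]],
    [[0,0,0],[0,0,0]],
    [[0,0,0],[0,0,0]],
    [[0,0,0],[0,0,0]]
  ]
}}

```text
clock: 17.75
ee_pos: [0.555, -0.1794, 0.1844]
ee_rot: [-3.139, 0.0, 1.214]
wrist_force: [-0.6, 0.0, -1.2]
grip_width: 0.0396
grasp_force: 60.4
```

```bash
python3 -c "
from h import *
go(PL[2],.185,.4276)"
```

```text
pose [ 0.555  -0.1794  0.1844] [-3.139  0.     1.214] shift cm [ 31.25 -17.95  -0.06] turn z 0.786 grip 0.039609610534982194 [-0.6  0.  -1.2] t 17.75
```

{"method": "carry_out", "body": {
  "plan": [
    [[1.5,-0.9,0],[0,0,0]],
    [[1.6,-0.9,0],[0,0,0]],
    [[1.6,-0.9,0],[0,0,0]],
    [[1.6,-0.9,0],[0,0,0]],
    [[1.5,-0.9,0],[0,0,0]]
  ]
}}

```text
clock: 18.17
ee_pos: [0.5401, -0.0895, 0.1845]
ee_rot: [-3.139, 0.0, 1.214]
wrist_force: [-0.3, -0.2, -0.5]
grip_width: 0.0399
grasp_force: 60.4
```

{"method": "carry_out", "body": {
  "plan": [
    [[1.5,-0.9,0],[0,0,0]],
    [[1.6,-0.9,0],[0,0,0]],
    [[1.6,-0.9,0],[0,0,0]],
    [[1.6,-0.9,0],[0,0,0]],
    [[1.5,-0.9,0],[0,0,0]]
  ]
}}

```text
clock: 18.58
ee_pos: [0.5252, -0.0008, 0.1846]
ee_rot: [-3.14, 0.0, 1.214]
wrist_force: [-0.5, -0.5, -1.2]
grip_width: 0.0401
grasp_force: 60.4
```

{"method": "carry_out", "body": {
  "plan": [
    [[1.5,-0.9,0],[0,0,0]],
    [[1.6,-0.9,0],[0,0,0]],
    [[1.6,-0.9,0],[0,0,0]],
    [[1.6,-0.9,0],[0,0,0]],
    [[1.5,-0.9,0],[0,0,0]]
  ]
}}

```text
clock: 19.0
ee_pos: [0.5103, 0.0879, 0.1847]
ee_rot: [-3.14, 0.001, 1.214]
wrist_force: [0.2, -1.0, -0.4]
grip_width: 0.0398
grasp_force: 60.4
```

{"method": "carry_out", "body": {
  "plan": [
    [[1.6,-0.9,0],[0,0,0]],
    [[1.6,-0.9,0],[0,0,0]],
    [[1.6,-0.9,0],[0,0,0]],
    [[1.6,-0.9,0],[0,0,0]],
    [[1.5,-0.9,0],[0,0,0]]
  ]
}}

```text
clock: 19.42
ee_pos: [0.4958, 0.1775, 0.1846]
ee_rot: [-3.14, 0.001, 1.214]
wrist_force: [0.3, -0.2, -0.9]
grip_width: 0.0397
grasp_force: 60.4
```

{"method": "carry_out", "body": {
  "plan": [
    [[0,0,0],[0,0,0.08]],
    [[0,0,0],[0,0,0.08]],
    [[0,0,0],[0,0,0.08]],
    [[0,0,0],[0,0,0.08]],
    [[0,0,0],[0,0,0.08]]
  ]
}}

```text
clock: 19.83
ee_pos: [0.4959, 0.1765, 0.1845]
ee_rot: [-3.14, 0.002, 0.81]
wrist_force: [-1.0, -0.3, -0.3]
grip_width: 0.0399
grasp_force: 60.3
```

{"method": "carry_out", "body": {
  "plan": [
    [[0,0,0],[0,0,0.1]],
    [[0,0,0],[0,0,0.1]],
    [[0,0,0],[0,0,0.1]],
    [[0,0,0],[0,0,0.086]],
    [[0,0,0],[0,0,0]]
  ]
}}

```text
clock: 20.25
ee_pos: [0.496, 0.1765, 0.1847]
ee_rot: [-3.142, 0.002, 0.426]
wrist_force: [-0.2, -0.3, -0.3]
grip_width: 0.0401
grasp_force: 60.3
```

```bash
python3 -c "
from h import *
go(PL[2],.041,.4276)"
```

```text
pose [0.496  0.1765 0.1847] [-3.142e+00  2.000e-03  4.260e-01] shift cm [-0.    0.04 14.37] turn z -0.002 grip 0.04010247740853618 [-0.2 -0.3 -0.3] t 20.25
```

{"method": "carry_out", "body": {
  "plan": [
    [[0,0,1.5],[0,0,0]],
    [[0,0,1.5],[0,0,0]],
    [[0,0,1.5],[0,0,0]],
    [[0,0,1.5],[0,0,0]],
    [[0,0,1.5],[0,0,0]]
  ]
}}

```text
clock: 20.67
ee_pos: [0.4961, 0.1766, 0.1093]
ee_rot: [-3.141, 0.001, 0.431]
wrist_force: [-0.3, -0.1, -0.5]
grip_width: 0.04
grasp_force: 60.3
```

{"method": "carry_out", "body": {
  "plan": [
    [[0,0,1.5],[0,0,0]],
    [[0,0,1.5],[0,0,0]],
    [[0,0,1.5],[0,0,0]],
    [[0,0,1],[0,0,0]],
    [[0,0,0],[0,0,0]]
  ]
}}

```text
clock: 21.08
ee_pos: [0.4948, 0.176, 0.0533]
ee_rot: [-3.141, 0.005, 0.429]
wrist_force: [-0.6, -0.6, -0.7]
grip_width: 0.04
grasp_force: 60.4
```

{"method": "carry_out", "body": {
  "plan": [
    [[0,0,0],[0,0,0]],
    [[0,0,0],[0,0,0]],
    [[0,0,0],[0,0,0]],
    [[0,0,0],[0,0,0]],
    [[0,0,0],[0,0,0]]
  ]
}}

```text
clock: 21.5
ee_pos: [0.497, 0.1769, 0.0565]
ee_rot: [3.141, -0.001, 0.428]
wrist_force: [0.7, -0.1, -0.5]
grip_width: 0.04
grasp_force: 60.4
```

{"method": "carry_out", "body": {
  "plan": [
    [[0,0,0.5],[0,0,0]],
    [[0,0,0.5],[0,0,0]],
    [[0,0,0.4],[0,0,0]],
    [[0,0,0],[0,0,0]],
    [[0,0,0],[0,0,0]]
  ]
}}

```text
clock: 21.92
ee_pos: [0.4963, 0.1766, 0.0413]
ee_rot: [-3.142, 0.001, 0.428]
wrist_force: [-0.5, 0.7, -0.9]
grip_width: 0.0397
grasp_force: 60.4
```

{"method": "carry_out", "body": {
  "plan": [
    [[0,0,0.1],[0,0,0]],
    [[0,0,0],[0,0,0]],
    [[0,0,0],[0,0,0]],
    [[0,0,0],[0,0,0]],
    [[0,0,0],[0,0,0]]
  ]
}}

```text
clock: 22.33
ee_pos: [0.4966, 0.1768, 0.041]
ee_rot: [3.142, -0.0, 0.428]
wrist_force: [-1.5, -0.5, 5.3]
grip_width: 0.0399
grasp_force: 60.8
```

{"method": "carry_out", "body": {
  "plan": [
    [[0,0,0.1],[0,0,0]],
    [[0,0,0],[0,0,0]],
    [[0,0,0],[0,0,0]],
    [[0,0,0],[0,0,0]],
    [[0,0,0],[0,0,0]]
  ]
}}

```text
clock: 22.75
ee_pos: [0.4968, 0.177, 0.0409]
ee_rot: [3.141, -0.001, 0.428]
wrist_force: [-4.0, -1.3, 13.0]
grip_width: 0.04
grasp_force: 61.3
```

Pot in contact with the floor. Release and return.

{"method": "carry_out", "body": {
  "plan": [
    [[0,0,-0.1],[0,0,0]],
    [[0,0,0],[0,0,0]],
    [[0,0,0],[0,0,0]],
    [[0,0,0],[0,0,0]],
    [[0,0,0],[0,0,0]]
  ]
}}

```text
clock: 23.17
ee_pos: [0.4968, 0.1769, 0.041]
ee_rot: [3.141, -0.0, 0.428]
wrist_force: [0.1, 0.4, 6.0]
grip_width: 0.0399
grasp_force: 60.8
```

{"method": "carry_out", "body": {
  "plan": [
    [[0,0,0],[0,0,0]],
    [[0,0,0],[0,0,0]],
    [[0,0,0],[0,0,0]],
    [[0,0,0],[0,0,0]],
    [[0,0,0],[0,0,0]]
  ],
  "grip": 8.5
}}

```text
clock: 23.58
ee_pos: [0.4965, 0.1767, 0.0405]
ee_rot: [-3.142, 0.0, 0.428]
wrist_force: [-0.0, -0.2, -0.1]
grip_width: 0.0848
grasp_force: 0.0
```

{"method": "carry_out", "body": {
  "plan": [
    [[0,0,-1],[0,0,0]],
    [[0,0,-2],[0,0,0]],
    [[0,0,-2.5],[0,0,0]],
    [[0,0,-2.5],[0,0,0]],
    [[0,0,-2.5],[0,0,0]]
  ]
}}

```text
clock: 24.0
ee_pos: [0.4964, 0.1768, 0.1474]
ee_rot: [-3.142, -0.0, 0.428]
wrist_force: [1.2, 0.1, -0.2]
grip_width: 0.085
grasp_force: 0.0
```

{"method": "carry_out", "body": {
  "plan": [
    [[0,0,-2.5],[0,0,0]],
    [[0,0,-2.5],[0,0,0]],
    [[0,0,-0.5],[0,0,0]],
    [[0,0,0],[0,0,-0.1]],
    [[0,0,0],[0,0,-0.1]]
  ]
}}

```text
clock: 24.42
ee_pos: [0.4967, 0.1768, 0.2018]
ee_rot: [3.141, -0.001, 0.632]
wrist_force: [-0.5, 0.4, 0.4]
grip_width: 0.0851
grasp_force: 0.0
```

{"method": "carry_out", "body": {
  "plan": [
    [[0,0,0],[0,0,-0.1]],
    [[0,0,0],[0,0,-0.1]],
    [[0,0,0],[0,0,-0.1]],
    [[0,0,0],[0,0,-0.1]],
    [[0,0,0],[0,0,-0.1]]
  ]
}}

```text
clock: 24.83
ee_pos: [0.4962, 0.1766, 0.2007]
ee_rot: [-3.141, 0.0, 1.133]
wrist_force: [-1.0, -0.0, -0.0]
grip_width: 0.0851
grasp_force: 0.0
```

{"method": "carry_out", "body": {
  "plan": [
    [[0,0,0],[0,0,-0.086]],
    [[0,0,0],[0,0,0]],
    [[0,0,0],[0,0,0]],
    [[0,0,0],[0,0,0]],
    [[0,0,0],[0,0,0]]
  ]
}}

```text
clock: 25.25
ee_pos: [0.4965, 0.1766, 0.2007]
ee_rot: [-3.142, 0.0, 1.212]
wrist_force: [0.4, 0.3, -0.9]
grip_width: 0.085
grasp_force: 0.0
```

```bash
python3 -c "
from h import *
c=optics.camera('top');cv2.imwrite('pics/t3.png',cv2.resize(c['img'][130:290,180:490],None,fx=2,fy=2)[:,:,::-1])
go(CAP['bottle'],.2,1.214)"
```

```text
pose [0.4965 0.1767 0.2008] [3.142 0.    1.213] shift cm [-37.26  17.86   0.08] turn z -0.001 grip 0.08496754681513279 [ 0.3 -0.8 -0.7] t 25.3
```

View pics/t3.png

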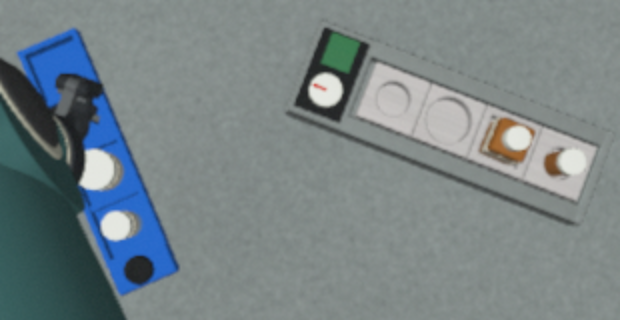

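Tube (116,225) and pot (97,170) stand in the first two places. On to the bottle.

{"method": "carry_out", "body": {
  "plan": [
    [[-1.9,0.9,0],[0,0,0]],
    [[-1.9,0.9,0],[0,0,0]],
    [[-1.9,0.9,0],[0,0,0]],
    [[-1.9,0.9,0],[0,0,0]],
    [[-1.9,0.9,0],[0,0,0]]
  ]
}}

```text
clock: 25.72
ee_pos: [0.5055, 0.0711, 0.2008]
ee_rot: [3.141, 0.0, 1.213]
wrist_force: [0.2, 0.3, -0.8]
grip_width: 0.0851
grasp_force: 0.0
```

{"method": "carry_out", "body": {
  "plan": [
    [[-1.9,0.9,0],[0,0,0]],
    [[-1.9,0.9,0],[0,0,0]],
    [[-1.9,0.9,0],[0,0,0]],
    [[-1.9,0.9,0],[0,0,0]],
    [[-1.9,0.9,0],[0,0,0]]
  ]
}}

```text
clock: 26.13
ee_pos: [0.5145, -0.0337, 0.2009]
ee_rot: [3.141, 0.0, 1.213]
wrist_force: [1.3, 0.2, 0.5]
grip_width: 0.0848
grasp_force: 0.0
```

{"method": "carry_out", "body": {
  "plan": [
    [[-1.9,0.9,0],[0,0,0]],
    [[-1.9,0.9,0],[0,0,0]],
    [[-1.9,0.9,0],[0,0,0]],
    [[-1.9,0.9,0],[0,0,0]],
    [[-1.9,0.9,0],[0,0,0]]
  ]
}}

```text
clock: 26.55
ee_pos: [0.5235, -0.1384, 0.2008]
ee_rot: [3.141, 0.0, 1.213]
wrist_force: [1.3, -0.4, 0.4]
grip_width: 0.0852
grasp_force: 0.0
```

{"method": "carry_out", "body": {
  "plan": [
    [[-1.8,0.9,0],[0,0,0]],
    [[-1.8,0.9,0],[0,0,0]],
    [[-1.8,0.9,0],[0,0,0]],
    [[-1.8,0.9,0],[0,0,0]],
    [[-1.6,0.8,0],[0,0,0]]
  ]
}}

```text
clock: 26.97
ee_pos: [0.5339, -0.2367, 0.2008]
ee_rot: [3.142, 0.0, 1.212]
wrist_force: [1.2, 0.5, -0.1]
grip_width: 0.085
grasp_force: 0.0
```

{"method": "carry_out", "body": {
  "plan": [
    [[0,0,0],[0,0,0]],
    [[0,0,1],[0,0,0]],
    [[0,0,1],[0,0,0]],
    [[0,0,1],[0,0,0]],
    [[0,0,0],[0,0,0]]
  ]
}}

```text
clock: 27.38
ee_pos: [0.5323, -0.2334, 0.1678]
ee_rot: [-3.136, -0.001, 1.216]
wrist_force: [-0.6, 0.8, -1.1]
grip_width: 0.0849
grasp_force: 0.0
```

```bash
python3 -c "
from h import *
c=optics.camera('wrist');cv2.imwrite('pics/w3.png',c['img'][:,:,::-1])
go(CAP['bottle'],.079,1.214)"
```

```text
pose [ 0.5329 -0.2338  0.1689] [-3.138e+00 -1.000e-03  1.215e+00] shift cm [-0.09  0.06  8.99] turn z 0.001 grip 0.08469920163629283 [ 0.1 -0.1 -0.3] t 27.4333
```

View pics/w3.png

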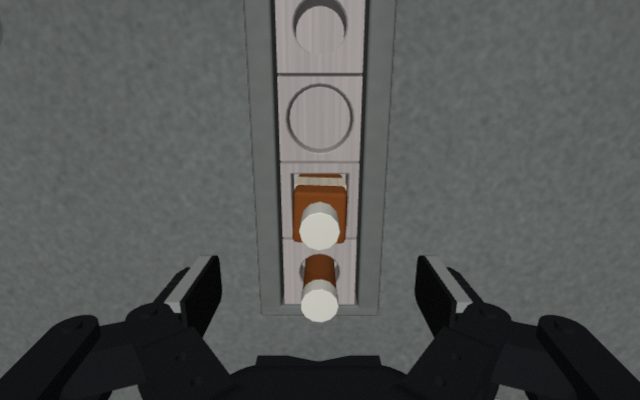

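The bottle (320,215) is square to the fingers and centred between them.

{"method": "carry_out", "body": {
  "plan": [
    [[-0.1,0,1.8],[0,0,0]],
    [[0,0,1.8],[0,0,0]],
    [[0,0,1.8],[0,0,0]],
    [[0,0,1.8],[0,0,0]],
    [[0,0,1.6],[0,0,0]]
  ]
}}

```text
clock: 27.85
ee_pos: [0.5336, -0.2356, 0.082]
ee_rot: [-3.142, -0.0, 1.215]
wrist_force: [-0.5, 0.0, -0.2]
grip_width: 0.085
grasp_force: 0.0
```

{"method": "carry_out", "body": {
  "plan": [
    [[0,0,0],[0,0,0]],
    [[0,0,0],[0,0,0]],
    [[0,0,0],[0,0,0]],
    [[0,0,0],[0,0,0]],
    [[0,0,0],[0,0,0]]
  ]
}}

```text
clock: 28.27
ee_pos: [0.5343, -0.2365, 0.084]
ee_rot: [3.139, 0.0, 1.214]
wrist_force: [0.8, -0.7, 0.2]
grip_width: 0.085
grasp_force: 0.0
```

```bash
python3 -c "
from h import *
go(CAP['bottle'],.079,1.214)"
```

```text
pose [ 0.5343 -0.2365  0.084 ] [3.139 0.    1.214] shift cm [ 0.12 -0.16  0.5 ] turn z -0.0 grip 0.08496751559335688 [ 0.8 -0.7  0.2] t 28.2667
```

{"method": "carry_out", "body": {
  "plan": [
    [[0.1,-0.1,0.3],[0,0,0]],
    [[0,0,0.1],[0,0,0]],
    [[0,0,0],[0,0,0]],
    [[0,0,0],[0,0,0]],
    [[0,0,0],[0,0,0]]
  ]
}}

```text
clock: 28.68
ee_pos: [0.533, -0.235, 0.0788]
ee_rot: [-3.142, -0.0, 1.214]
wrist_force: [-1.0, -0.2, 0.4]
grip_width: 0.0847
grasp_force: 0.0
```

{"method": "carry_out", "body": {
  "plan": [
    [[0,0,0],[0,0,0]],
    [[0,0,0],[0,0,0]],
    [[0,0,0],[0,0,0]],
    [[0,0,0],[0,0,0]],
    [[0,0,0],[0,0,0]]
  ],
  "grip": 2
}}

```text
clock: 29.1
ee_pos: [0.5332, -0.2351, 0.0791]
ee_rot: [3.141, 0.0, 1.214]
wrist_force: [-0.5, -0.1, -0.9]
grip_width: 0.034
grasp_force: 59.6
```

{"method": "carry_out", "body": {
  "plan": [
    [[0,0,0],[0,0,0]],
    [[0,0,0],[0,0,0]],
    [[0,0,0],[0,0,0]],
    [[0,0,0],[0,0,0]],
    [[0,0,0],[0,0,0]]
  ]
}}

```text
clock: 29.52
ee_pos: [0.5332, -0.2351, 0.079]
ee_rot: [3.141, 0.0, 1.214]
wrist_force: [-0.2, -0.4, 2.8]
grip_width: 0.0342
grasp_force: 60.1
```

{"method": "carry_out", "body": {
  "plan": [
    [[0,0,-1],[0,0,0]],
    [[0,0,-2],[0,0,0]],
    [[0,0,-2],[0,0,0]],
    [[0,0,-2],[0,0,0]],
    [[0,0,-2],[0,0,0]]
  ]
}}

```text
clock: 29.93
ee_pos: [0.5325, -0.2346, 0.1698]
ee_rot: [-3.14, -0.0, 1.214]
wrist_force: [0.0, -0.8, -2.1]
grip_width: 0.0345
grasp_force: 59.7
```

{"method": "carry_out", "body": {
  "plan": [
    [[0,0,-1.5],[0,0,0]],
    [[0,0,-0.5],[0,0,0]],
    [[0,0,0],[0,0,0]],
    [[0,0,0],[0,0,0]],
    [[0,0,0],[0,0,0]]
  ]
}}

```text
clock: 30.35
ee_pos: [0.5321, -0.2347, 0.1875]
ee_rot: [-3.139, -0.0, 1.214]
wrist_force: [-0.5, -0.6, -1.5]
grip_width: 0.0342
grasp_force: 59.7
```

```bash
python3 -c "
from h import *
go(PL[3],.19,.4276)"
```

```text
pose [ 0.5321 -0.2347  0.1875] [-3.139 -0.     1.214] shift cm [ 41.48 -13.49  -0.25] turn z 0.786 grip 0.03422520743948736 [-0.5 -0.6 -1.5] t 30.35
```

{"method": "carry_out", "body": {
  "plan": [
    [[1.6,-0.54,0],[0,0,0]],
    [[1.7,-0.54,0],[0,0,0]],
    [[1.7,-0.54,0],[0,0,0]],
    [[1.7,-0.54,0],[0,0,0]],
    [[1.6,-0.54,0],[0,0,0]]
  ]
}}

```text
clock: 30.77
ee_pos: [0.5359, -0.1465, 0.1874]
ee_rot: [-3.139, -0.0, 1.214]
wrist_force: [0.5, 0.8, -2.1]
grip_width: 0.034
grasp_force: 59.7
```

{"method": "carry_out", "body": {
  "plan": [
    [[1.6,-0.54,0],[0,0,0]],
    [[1.7,-0.54,0],[0,0,0]],
    [[1.7,-0.54,0],[0,0,0]],
    [[1.7,-0.54,0],[0,0,0]],
    [[1.6,-0.54,0],[0,0,0]]
  ]
}}

```text
clock: 31.18
ee_pos: [0.5396, -0.0594, 0.1875]
ee_rot: [-3.139, 0.0, 1.214]
wrist_force: [0.4, -0.3, -0.7]
grip_width: 0.0345
grasp_force: 59.7
```

{"method": "carry_out", "body": {
  "plan": [
    [[1.6,-0.54,0],[0,0,0]],
    [[1.7,-0.54,0],[0,0,0]],
    [[1.7,-0.54,0],[0,0,0]],
    [[1.7,-0.54,0],[0,0,0]],
    [[1.6,-0.54,0],[0,0,0]]
  ]
}}

```text
clock: 31.6
ee_pos: [0.5433, 0.0276, 0.1875]
ee_rot: [-3.139, 0.001, 1.214]
wrist_force: [0.5, 0.9, -1.8]
grip_width: 0.0339
grasp_force: 59.7
```

{"method": "carry_out", "body": {
  "plan": [
    [[1.6,-0.54,0],[0,0,0]],
    [[1.7,-0.54,0],[0,0,0]],
    [[1.7,-0.54,0],[0,0,0]],
    [[1.7,-0.54,0],[0,0,0]],
    [[1.6,-0.54,0],[0,0,0]]
  ]
}}

```text
clock: 32.02
ee_pos: [0.547, 0.1147, 0.1874]
ee_rot: [-3.139, 0.001, 1.214]
wrist_force: [-0.4, -0.2, -0.6]
grip_width: 0.0342
grasp_force: 59.7
```

{"method": "carry_out", "body": {
  "plan": [
    [[1.6,-0.54,0],[0,0,0]],
    [[1.7,-0.54,0],[0,0,0]],
    [[1.7,-0.54,0],[0,0,0]],
    [[1.7,-0.54,0],[0,0,0]],
    [[1.6,-0.54,0],[0,0,0]]
  ]
}}

```text
clock: 32.43
ee_pos: [0.5508, 0.2018, 0.1873]
ee_rot: [-3.139, 0.001, 1.214]
wrist_force: [-0.3, 0.3, -1.7]
grip_width: 0.0342
grasp_force: 59.7
```

{"method": "carry_out", "body": {
  "plan": [
    [[0,0,0],[0,0,0.08]],
    [[0,0,0],[0,0,0.08]],
    [[0,0,0],[0,0,0.08]],
    [[0,0,0],[0,0,0.08]],
    [[0,0,0],[0,0,0.08]]
  ]
}}

```text
clock: 32.85
ee_pos: [0.5508, 0.2008, 0.1872]
ee_rot: [-3.14, 0.002, 0.81]
wrist_force: [0.1, 0.8, -1.1]
grip_width: 0.0341
grasp_force: 59.6
```

{"method": "carry_out", "body": {
  "plan": [
    [[0,0,0],[0,0,0.1]],
    [[0,0,0],[0,0,0.1]],
    [[0,0,0],[0,0,0.1]],
    [[0,0,0],[0,0,0.086]],
    [[0,0,0],[0,0,0]]
  ]
}}

```text
clock: 33.27
ee_pos: [0.5508, 0.2008, 0.1874]
ee_rot: [3.142, 0.003, 0.426]
wrist_force: [0.2, 0.6, -1.5]
grip_width: 0.0339
grasp_force: 59.6
```

```bash
python3 -c "
from h import *
go(PL[3],.039,.4276)"
```

```text
pose [0.5508 0.2008 0.1874] [3.142e+00 3.000e-03 4.260e-01] shift cm [ 0.   -0.03 14.84] turn z -0.002 grip 0.033934277617064815 [ 0.2  0.6 -1.5] t 33.2667
```

{"method": "carry_out", "body": {
  "plan": [
    [[0,0,1.5],[0,0,0]],
    [[0,0,1.5],[0,0,0]],
    [[0,0,1.5],[0,0,0]],
    [[0,0,1.5],[0,0,0]],
    [[0,0,1.5],[0,0,0]]
  ]
}}

```text
clock: 33.68
ee_pos: [0.5509, 0.2008, 0.1121]
ee_rot: [-3.141, 0.002, 0.431]
wrist_force: [-0.0, 1.0, -0.7]
grip_width: 0.0341
grasp_force: 59.7
```

{"method": "carry_out", "body": {
  "plan": [
    [[0,0,1.5],[0,0,0]],
    [[0,0,1.5],[0,0,0]],
    [[0,0,1.5],[0,0,0]],
    [[0,0,1],[0,0,0]],
    [[0,0,0],[0,0,0]]
  ]
}}

```text
clock: 34.1
ee_pos: [0.5496, 0.2002, 0.0559]
ee_rot: [-3.141, 0.005, 0.429]
wrist_force: [-0.5, -0.1, -1.0]
grip_width: 0.0339
grasp_force: 59.7
```

{"method": "carry_out", "body": {
  "plan": [
    [[0,0,0.3],[0,0,0]],
    [[0,0,0],[0,0,0]],
    [[0,0,0],[0,0,0]],
    [[0,0,0],[0,0,0]],
    [[0,0,0],[0,0,0]]
  ]
}}

```text
clock: 34.52
ee_pos: [0.552, 0.2012, 0.0565]
ee_rot: [3.141, -0.001, 0.428]
wrist_force: [0.1, -0.7, -1.2]
grip_width: 0.0345
grasp_force: 59.7
```

```bash
python3 -c "
from h import *
go(PL[3],.039,.4276)"
```

```text
pose [0.552  0.2012 0.0565] [ 3.141e+00 -1.000e-03  4.280e-01] shift cm [-0.12 -0.04  1.75] turn z 0.0 grip 0.03447921229705951 [ 0.1 -0.7 -1.2] t 34.5167
```

{"method": "carry_out", "body": {
  "plan": [
    [[-0.1,0,0.6],[0,0,0]],
    [[0,0,0.6],[0,0,0]],
    [[0,0,0.4],[0,0,0]],
    [[0,0,0],[0,0,0]],
    [[0,0,0],[0,0,0]]
  ]
}}

```text
clock: 34.93
ee_pos: [0.5504, 0.2006, 0.0392]
ee_rot: [-3.142, 0.001, 0.428]
wrist_force: [-0.5, -0.4, -1.1]
grip_width: 0.0341
grasp_force: 59.7
```

{"method": "carry_out", "body": {
  "plan": [
    [[0,0,0.1],[0,0,0]],
    [[0,0,0],[0,0,0]],
    [[0,0,0],[0,0,0]],
    [[0,0,0],[0,0,0]],
    [[0,0,0],[0,0,0]]
  ]
}}

```text
clock: 35.35
ee_pos: [0.5505, 0.2006, 0.039]
ee_rot: [3.142, 0.0, 0.428]
wrist_force: [-1.8, -0.3, 4.8]
grip_width: 0.0344
grasp_force: 60.2
```

{"method": "carry_out", "body": {
  "plan": [
    [[0,0,0.1],[0,0,0]],
    [[0,0,0],[0,0,0]],
    [[0,0,0],[0,0,0]],
    [[0,0,0],[0,0,0]],
    [[0,0,0],[0,0,0]]
  ]
}}

```text
clock: 35.77
ee_pos: [0.5505, 0.2007, 0.0389]
ee_rot: [3.141, 0.0, 0.428]
wrist_force: [-5.8, -1.6, 12.3]
grip_width: 0.0341
grasp_force: 61.5
```

Bottle on the floor. Release and go back for the vial.

{"method": "carry_out", "body": {
  "plan": [
    [[0,0,-0.1],[0,0,0]],
    [[0,0,0],[0,0,0]],
    [[0,0,0],[0,0,0]],
    [[0,0,0],[0,0,0]],
    [[0,0,0],[0,0,0]]
  ]
}}

```text
clock: 36.18
ee_pos: [0.5509, 0.2007, 0.039]
ee_rot: [3.142, -0.001, 0.428]
wrist_force: [-1.2, -0.6, 4.2]
grip_width: 0.0346
grasp_force: 60.6
```

{"method": "carry_out", "body": {
  "plan": [
    [[0,0,0],[0,0,0]],
    [[0,0,0],[0,0,0]],
    [[0,0,0],[0,0,0]],
    [[0,0,0],[0,0,0]],
    [[0,0,0],[0,0,0]]
  ],
  "grip": 8.5
}}

```text
clock: 36.6
ee_pos: [0.5505, 0.2006, 0.0385]
ee_rot: [-3.142, 0.0, 0.428]
wrist_force: [0.1, 0.1, -0.3]
grip_width: 0.0852
grasp_force: 0.0
```

{"method": "carry_out", "body": {
  "plan": [
    [[0,0,-1],[0,0,0]],
    [[0,0,-2],[0,0,0]],
    [[0,0,-2.5],[0,0,0]],
    [[0,0,-2.5],[0,0,0]],
    [[0,0,-2.5],[0,0,0]]
  ]
}}

```text
clock: 37.02
ee_pos: [0.5505, 0.2007, 0.1455]
ee_rot: [-3.142, -0.0, 0.428]
wrist_force: [1.2, 0.2, -0.5]
grip_width: 0.0854
grasp_force: 0.0
```

{"method": "carry_out", "body": {
  "plan": [
    [[0,0,-2.5],[0,0,0]],
    [[0,0,-2.5],[0,0,0]],
    [[0,0,-0.5],[0,0,0]],
    [[0,0,0],[0,0,-0.1]],
    [[0,0,0],[0,0,-0.1]]
  ]
}}

```text
clock: 37.43
ee_pos: [0.5509, 0.2007, 0.2001]
ee_rot: [3.141, -0.002, 0.632]
wrist_force: [0.2, -0.3, 0.1]
grip_width: 0.0851
grasp_force: 0.0
```

{"method": "carry_out", "body": {
  "plan": [
    [[0,0,0],[0,0,-0.1]],
    [[0,0,0],[0,0,-0.1]],
    [[0,0,0],[0,0,-0.1]],
    [[0,0,0],[0,0,-0.1]],
    [[0,0,0],[0,0,-0.1]]
  ]
}}

```text
clock: 37.85
ee_pos: [0.5504, 0.2005, 0.1989]
ee_rot: [-3.142, 0.0, 1.133]
wrist_force: [0.5, -0.6, -0.5]
grip_width: 0.0848
grasp_force: 0.0
```

{"method": "carry_out", "body": {
  "plan": [
    [[0,0,0],[0,0,-0.086]],
    [[0,0,0],[0,0,0]],
    [[0,0,0],[0,0,0]],
    [[0,0,0],[0,0,0]],
    [[0,0,0],[0,0,0]]
  ]
}}

```text
clock: 38.27
ee_pos: [0.5506, 0.2006, 0.1988]
ee_rot: [3.141, 0.0, 1.212]
wrist_force: [0.1, -0.1, 0.1]
grip_width: 0.085
grasp_force: 0.0
```

```bash
python3 -c "
from h import *
c=optics.camera('top');cv2.imwrite('pics/t4.png',cv2.resize(c['img'][130:290,180:490],None,fx=2,fy=2)[:,:,::-1])
go(CAP['vial'],.2,1.214)"
```

```text
pose [0.5506 0.2006 0.1988] [3.141 0.    1.213] shift cm [-47.4   13.67  -0.12] turn z -0.001 grip 0.0850579299553217 [ 0.3  1.  -0.6] t 38.3167
```

View pics/t4.png

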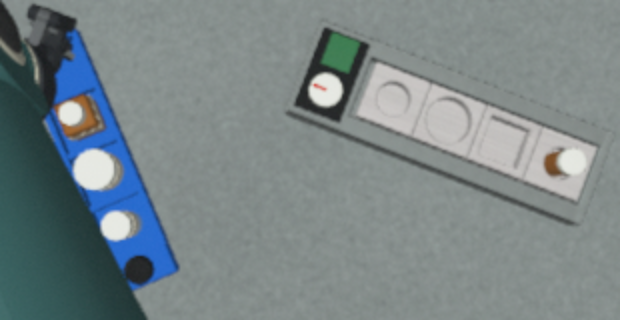

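Three containers stand in order; the bottle (75,117) is in the third place. The vial is left at (571,161). I go to it with 25 rows of about (-1.9, 0.55).

{"method": "carry_out", "body": {
  "plan": [
    [[-1.9,0.55,0],[0,0,0]],
    [[-1.9,0.55,0],[0,0,0]],
    [[-1.9,0.55,0],[0,0,0]],
    [[-1.9,0.55,0],[0,0,0]],
    [[-1.9,0.55,0],[0,0,0]]
  ]
}}

```text
clock: 38.73
ee_pos: [0.543, 0.1013, 0.1989]
ee_rot: [3.141, 0.0, 1.213]
wrist_force: [0.9, -0.5, 0.2]
grip_width: 0.0852
grasp_force: 0.0
```

{"method": "carry_out", "body": {
  "plan": [
    [[-1.9,0.55,0],[0,0,0]],
    [[-1.9,0.55,0],[0,0,0]],
    [[-1.9,0.55,0],[0,0,0]],
    [[-1.9,0.55,0],[0,0,0]],
    [[-1.9,0.55,0],[0,0,0]]
  ]
}}

```text
clock: 39.15
ee_pos: [0.5356, 0.0025, 0.1989]
ee_rot: [3.141, 0.0, 1.213]
wrist_force: [0.8, 0.1, 0.2]
grip_width: 0.0848
grasp_force: 0.0
```

{"method": "carry_out", "body": {
  "plan": [
    [[-1.9,0.55,0],[0,0,0]],
    [[-1.9,0.55,0],[0,0,0]],
    [[-1.9,0.55,0],[0,0,0]],
    [[-1.9,0.55,0],[0,0,0]],
    [[-1.9,0.55,0],[0,0,0]]
  ]
}}

```text
clock: 39.57
ee_pos: [0.5282, -0.0961, 0.1989]
ee_rot: [3.141, 0.0, 1.213]
wrist_force: [0.9, -0.2, 0.7]
grip_width: 0.085
grasp_force: 0.0
```

{"method": "carry_out", "body": {
  "plan": [
    [[-1.9,0.55,0],[0,0,0]],
    [[-1.9,0.55,0],[0,0,0]],
    [[-1.9,0.55,0],[0,0,0]],
    [[-1.9,0.55,0],[0,0,0]],
    [[-1.9,0.55,0],[0,0,0]]
  ]
}}

```text
clock: 39.98
ee_pos: [0.5208, -0.1947, 0.1989]
ee_rot: [3.141, 0.0, 1.213]
wrist_force: [1.2, -0.9, 0.3]
grip_width: 0.0855
grasp_force: 0.0
```

{"method": "carry_out", "body": {
  "plan": [
    [[-1.9,0.55,0],[0,0,0]],
    [[-1.9,0.55,0],[0,0,0]],
    [[-1.9,0.55,0],[0,0,0]],
    [[-1.9,0.5,0],[0,0,0]],
    [[-1.8,0.5,0],[0,0,0]]
  ]
}}

```text
clock: 40.4
ee_pos: [0.5126, -0.2923, 0.1988]
ee_rot: [3.142, 0.0, 1.213]
wrist_force: [0.3, 0.5, 0.2]
grip_width: 0.0851
grasp_force: 0.0
```

{"method": "carry_out", "body": {
  "plan": [
    [[0,0,0],[0,0,0]],
    [[0,0,1.5],[0,0,0]],
    [[0,0,1.5],[0,0,0]],
    [[0,0,1.5],[0,0,0]],
    [[0,0,0],[0,0,0]]
  ]
}}

```text
clock: 40.82
ee_pos: [0.5112, -0.2894, 0.151]
ee_rot: [-3.136, -0.001, 1.214]
wrist_force: [-0.1, -0.3, -0.9]
grip_width: 0.0852
grasp_force: 0.0
```

{"method": "carry_out", "body": {
  "plan": [
    [[0,0,0],[0,0,0]],
    [[0,0,0],[0,0,0]],
    [[0,0,0],[0,0,0]],
    [[0,0,0],[0,0,0]],
    [[0,0,0],[0,0,0]]
  ]
}}

```text
clock: 41.23
ee_pos: [0.5133, -0.2913, 0.1546]
ee_rot: [3.14, 0.0, 1.214]
wrist_force: [-0.8, 0.4, 0.8]
grip_width: 0.0848
grasp_force: 0.0
```

```bash
python3 -c "
from h import *
go(CAP['vial'],.078,1.214)"
```

```text
pose [ 0.5133 -0.2913  0.1546] [3.14  0.    1.214] shift cm [-0.02 -0.09  7.66] turn z -0.0 grip 0.08481689645522947 [-0.8  0.4  0.8] t 41.2333
```

{"method": "carry_out", "body": {
  "plan": [
    [[0,-0.1,1.5],[0,0,0]],
    [[0,0,1.5],[0,0,0]],
    [[0,0,1.5],[0,0,0]],
    [[0,0,1.5],[0,0,0]],
    [[0,0,1.4],[0,0,0]]
  ]
}}

```text
clock: 41.65
ee_pos: [0.512, -0.291, 0.0794]
ee_rot: [3.141, 0.0, 1.213]
wrist_force: [-0.4, -0.4, -0.2]
grip_width: 0.085
grasp_force: 0.0
```

{"method": "carry_out", "body": {
  "plan": [
    [[0,0,0.3],[0,0,0]],
    [[0,0,0],[0,0,0]],
    [[0,0,0],[0,0,0]],
    [[0,0,0],[0,0,0]],
    [[0,0,0],[0,0,0]]
  ]
}}

```text
clock: 42.07
ee_pos: [0.5126, -0.2912, 0.0779]
ee_rot: [3.14, 0.0, 1.214]
wrist_force: [-0.0, 0.1, -0.1]
grip_width: 0.0851
grasp_force: 0.0
```

```bash
python3 -c "
from h import *
go(CAP['vial'],.078,1.214)"
```

```text
pose [ 0.5126 -0.2912  0.0779] [3.14  0.    1.214] shift cm [-0.01 -0.02 -0.01] turn z -0.0 grip 0.08514229315269642 [-0.   0.1 -0.1] t 42.0667
```

{"method": "carry_out", "body": {
  "plan": [
    [[0,0,0],[0,0,0]],
    [[0,0,0],[0,0,0]],
    [[0,0,0],[0,0,0]],
    [[0,0,0],[0,0,0]],
    [[0,0,0],[0,0,0]]
  ],
  "grip": 1.2
}}

```text
clock: 42.48
ee_pos: [0.5119, -0.2909, 0.0768]
ee_rot: [3.142, 0.0, 1.214]
wrist_force: [-0.7, -0.1, 5.4]
grip_width: 0.0252
grasp_force: 25.4
```

{"method": "carry_out", "body": {
  "plan": [
    [[0,0,0],[0,0,0]],
    [[0,0,0],[0,0,0]],
    [[0,0,0],[0,0,0]],
    [[0,0,0],[0,0,0]],
    [[0,0,0],[0,0,0]]
  ]
}}

```text
clock: 42.9
ee_pos: [0.5119, -0.2909, 0.077]
ee_rot: [3.142, 0.0, 1.214]
wrist_force: [-1.0, 0.6, 3.4]
grip_width: 0.0244
grasp_force: 58.7
```

{"method": "carry_out", "body": {
  "plan": [
    [[0,0,-1],[0,0,0]],
    [[0,0,-2],[0,0,0]],
    [[0,0,-2],[0,0,0]],
    [[0,0,-2],[0,0,0]],
    [[0,0,-2],[0,0,0]]
  ]
}}

```text
clock: 43.32
ee_pos: [0.5119, -0.2907, 0.168]
ee_rot: [3.142, -0.0, 1.214]
wrist_force: [0.1, 0.4, 0.2]
grip_width: 0.0244
grasp_force: 58.7
```

{"method": "carry_out", "body": {
  "plan": [
    [[0,0,-1.5],[0,0,0]],
    [[0,0,-0.5],[0,0,0]],
    [[0,0,0],[0,0,0]],
    [[0,0,0],[0,0,0]],
    [[0,0,0],[0,0,0]]
  ]
}}

```text
clock: 43.73
ee_pos: [0.5112, -0.2906, 0.1856]
ee_rot: [-3.14, -0.0, 1.214]
wrist_force: [0.3, -0.1, -0.8]
grip_width: 0.0241
grasp_force: 58.7
```

```bash
python3 -c "
from h import *
go(PL[4],.19,.4276)"
```

```text
pose [ 0.5112 -0.2906  0.1856] [-3.14  -0.     1.214] shift cm [51.68 -9.23 -0.44] turn z 0.786 grip 0.024081997563070827 [ 0.3 -0.1 -0.8] t 43.7333
```

{"method": "carry_out", "body": {
  "plan": [
    [[1.7,-0.3,0],[0,0,0]],
    [[1.7,-0.3,0],[0,0,0]],
    [[1.8,-0.3,0],[0,0,0]],
    [[1.7,-0.3,0],[0,0,0]],
    [[1.7,-0.3,0],[0,0,0]]
  ]
}}

```text
clock: 44.15
ee_pos: [0.5273, -0.2039, 0.1854]
ee_rot: [-3.139, -0.0, 1.214]
wrist_force: [0.1, -0.4, -0.6]
grip_width: 0.0244
grasp_force: 58.7
```

{"method": "carry_out", "body": {
  "plan": [
    [[1.7,-0.3,0],[0,0,0]],
    [[1.7,-0.3,0],[0,0,0]],
    [[1.8,-0.3,0],[0,0,0]],
    [[1.7,-0.3,0],[0,0,0]],
    [[1.7,-0.3,0],[0,0,0]]
  ]
}}

```text
clock: 44.57
ee_pos: [0.5433, -0.1182, 0.1854]
ee_rot: [-3.139, 0.0, 1.214]
wrist_force: [0.9, 0.9, 0.3]
grip_width: 0.0245
grasp_force: 58.7
```

{"method": "carry_out", "body": {
  "plan": [
    [[1.7,-0.3,0],[0,0,0]],
    [[1.7,-0.3,0],[0,0,0]],
    [[1.8,-0.3,0],[0,0,0]],
    [[1.7,-0.3,0],[0,0,0]],
    [[1.7,-0.3,0],[0,0,0]]
  ]
}}

```text
clock: 44.98
ee_pos: [0.5593, -0.0324, 0.1854]
ee_rot: [-3.139, 0.0, 1.214]
wrist_force: [0.9, 1.0, -0.3]
grip_width: 0.0246
grasp_force: 58.7
```

{"method": "carry_out", "body": {
  "plan": [
    [[1.7,-0.3,0],[0,0,0]],
    [[1.7,-0.3,0],[0,0,0]],
    [[1.8,-0.3,0],[0,0,0]],
    [[1.7,-0.3,0],[0,0,0]],
    [[1.7,-0.3,0],[0,0,0]]
  ]
}}

```text
clock: 45.4
ee_pos: [0.5753, 0.0533, 0.1853]
ee_rot: [-3.139, 0.001, 1.214]
wrist_force: [0.6, 0.3, -0.6]
grip_width: 0.024
grasp_force: 58.7
```

{"method": "carry_out", "body": {
  "plan": [
    [[1.7,-0.3,0],[0,0,0]],
    [[1.7,-0.3,0],[0,0,0]],
    [[1.8,-0.3,0],[0,0,0]],
    [[1.7,-0.3,0],[0,0,0]],
    [[1.7,-0.3,0],[0,0,0]]
  ]
}}

```text
clock: 45.82
ee_pos: [0.5913, 0.139, 0.1852]
ee_rot: [-3.139, 0.001, 1.214]
wrist_force: [-0.4, 0.4, 0.2]
grip_width: 0.0241
grasp_force: 58.7
```

{"method": "carry_out", "body": {
  "plan": [
    [[1.7,-0.3,0],[0,0,0]],
    [[1.7,-0.3,0],[0,0,0]],
    [[1.8,-0.3,0],[0,0,0]],
    [[1.7,-0.3,0],[0,0,0]],
    [[1.7,-0.3,0],[0,0,0]]
  ]
}}

```text
clock: 46.23
ee_pos: [0.6073, 0.2247, 0.185]
ee_rot: [-3.139, 0.002, 1.214]
wrist_force: [1.0, 0.1, -0.3]
grip_width: 0.0241
grasp_force: 58.7
```

{"method": "carry_out", "body": {
  "plan": [
    [[0,0,0],[0,0,0.08]],
    [[0,0,0],[0,0,0.08]],
    [[0,0,0],[0,0,0.08]],
    [[0,0,0],[0,0,0.08]],
    [[0,0,0],[0,0,0.08]]
  ]
}}

```text
clock: 46.65
ee_pos: [0.6072, 0.2239, 0.185]
ee_rot: [-3.14, 0.002, 0.81]
wrist_force: [0.4, -0.0, -0.1]
grip_width: 0.0242
grasp_force: 58.7
```

{"method": "carry_out", "body": {
  "plan": [
    [[0,0,0],[0,0,0.1]],
    [[0,0,0],[0,0,0.1]],
    [[0,0,0],[0,0,0.1]],
    [[0,0,0],[0,0,0.086]],
    [[0,0,0],[0,0,0]]
  ]
}}

```text
clock: 47.07
ee_pos: [0.6072, 0.2239, 0.1852]
ee_rot: [3.141, 0.003, 0.426]
wrist_force: [0.5, -0.2, -0.2]
grip_width: 0.0246
grasp_force: 58.7
```

```bash
python3 -c "
from h import *
go(PL[4],.037,.4276)"
```

```text
pose [0.6072 0.2239 0.1852] [3.141e+00 3.000e-03 4.260e-01] shift cm [-0.09 -0.27 14.82] turn z -0.002 grip 0.02464681288548921 [ 0.5 -0.2 -0.2] t 47.0667
```

{"method": "carry_out", "body": {
  "plan": [
    [[-0.1,-0.3,1.5],[0,0,0]],
    [[0,0,1.5],[0,0,0]],
    [[0,0,1.5],[0,0,0]],
    [[0,0,1.5],[0,0,0]],
    [[0,0,1.5],[0,0,0]]
  ]
}}

```text
clock: 47.48
ee_pos: [0.6052, 0.2262, 0.11]
ee_rot: [-3.141, 0.002, 0.431]
wrist_force: [0.4, 0.5, 0.8]
grip_width: 0.0242
grasp_force: 58.7
```

{"method": "carry_out", "body": {
  "plan": [
    [[0,0,1.5],[0,0,0]],
    [[0,0,1.5],[0,0,0]],
    [[0,0,1.5],[0,0,0]],
    [[0,0,1],[0,0,0]],
    [[0,0,0],[0,0,0]]
  ]
}}

```text
clock: 47.9
ee_pos: [0.6037, 0.2255, 0.0535]
ee_rot: [-3.141, 0.006, 0.429]
wrist_force: [-0.9, 0.3, 0.5]
grip_width: 0.025
grasp_force: 58.7
```

{"method": "carry_out", "body": {
  "plan": [
    [[0,0,0.3],[0,0,0]],
    [[0,0,0],[0,0,0]],
    [[0,0,0],[0,0,0]],
    [[0,0,0],[0,0,0]],
    [[0,0,0],[0,0,0]]
  ]
}}

```text
clock: 48.32
ee_pos: [0.6063, 0.2265, 0.0546]
ee_rot: [3.141, -0.001, 0.428]
wrist_force: [0.5, 0.2, -0.1]
grip_width: 0.0246
grasp_force: 58.7
```

```bash
python3 -c "
from h import *
go(PL[4],.037,.4276)"
```

```text
pose [0.6063 0.2265 0.0546] [ 3.141e+00 -1.000e-03  4.280e-01] shift cm [-0.11  0.02  1.76] turn z 0.0 grip 0.024623395119718342 [ 0.5  0.2 -0.1] t 48.3167
```

{"method": "carry_out", "body": {
  "plan": [
    [[-0.1,0,0.6],[0,0,0]],
    [[0,0,0.6],[0,0,0]],
    [[0,0,0.4],[0,0,0]],
    [[0,0,0],[0,0,0]],
    [[0,0,0],[0,0,0]]
  ]
}}

```text
clock: 48.73
ee_pos: [0.6046, 0.2259, 0.0372]
ee_rot: [-3.142, 0.001, 0.428]
wrist_force: [0.8, -1.1, -0.2]
grip_width: 0.0243
grasp_force: 58.8
```

{"method": "carry_out", "body": {
  "plan": [
    [[0,0,0.1],[0,0,0]],
    [[0,0,0],[0,0,0]],
    [[0,0,0],[0,0,0]],
    [[0,0,0],[0,0,0]],
    [[0,0,0],[0,0,0]]
  ]
}}

```text
clock: 49.15
ee_pos: [0.6048, 0.226, 0.037]
ee_rot: [3.142, 0.0, 0.428]
wrist_force: [-2.3, -1.4, 5.4]
grip_width: 0.0247
grasp_force: 59.1
```

{"method": "carry_out", "body": {
  "plan": [
    [[0,0,0.1],[0,0,0]],
    [[0,0,0],[0,0,0]],
    [[0,0,0],[0,0,0]],
    [[0,0,0],[0,0,0]],
    [[0,0,0],[0,0,0]]
  ]
}}

```text
clock: 49.57
ee_pos: [0.6054, 0.2262, 0.0369]
ee_rot: [3.141, -0.001, 0.428]
wrist_force: [-3.1, -0.5, 9.7]
grip_width: 0.0244
grasp_force: 59.6
```

Vial seated. Release, lift, and move the arm aside for a clear look.

{"method": "carry_out", "body": {
  "plan": [
    [[0,0,-0.1],[0,0,0]],
    [[0,0,0],[0,0,0]],
    [[0,0,0],[0,0,0]],
    [[0,0,0],[0,0,0]],
    [[0,0,0],[0,0,0]]
  ]
}}

```text
clock: 49.98
ee_pos: [0.6052, 0.2261, 0.037]
ee_rot: [3.142, -0.001, 0.428]
wrist_force: [-1.0, -0.5, 4.2]
grip_width: 0.0243
grasp_force: 58.9
```

{"method": "carry_out", "body": {
  "plan": [
    [[0,0,0],[0,0,0]],
    [[0,0,0],[0,0,0]],
    [[0,0,0],[0,0,0]],
    [[0,0,0],[0,0,0]],
    [[0,0,0],[0,0,0]]
  ],
  "grip": 8.5
}}

```text
clock: 50.4
ee_pos: [0.6047, 0.2259, 0.0364]
ee_rot: [-3.142, 0.001, 0.428]
wrist_force: [0.0, 0.3, -0.5]
grip_width: 0.0826
grasp_force: 0.0
```

{"method": "carry_out", "body": {
  "plan": [
    [[0,0,-1],[0,0,0]],
    [[0,0,-2],[0,0,0]],
    [[0,0,-2.5],[0,0,0]],
    [[0,0,-2.5],[0,0,0]],
    [[0,0,-2.5],[0,0,0]]
  ]
}}

```text
clock: 50.82
ee_pos: [0.6048, 0.226, 0.1435]
ee_rot: [-3.142, -0.0, 0.428]
wrist_force: [0.6, -0.7, 0.2]
grip_width: 0.0855
grasp_force: 0.0
```

{"method": "carry_out", "body": {
  "plan": [
    [[0,0,-2.5],[0,0,0]],
    [[0,0,-2.5],[0,0,0]],
    [[0,0,-0.5],[0,0,0]],
    [[0,0,0],[0,0,0]],
    [[0,0,0],[0,0,0]]
  ]
}}

```text
clock: 51.23
ee_pos: [0.6046, 0.2258, 0.1967]
ee_rot: [3.141, 0.0, 0.428]
wrist_force: [-0.3, 0.3, -0.8]
grip_width: 0.085
grasp_force: 0.0
```

{"method": "carry_out", "body": {
  "plan": [
    [[0,2,0],[0,0,0]],
    [[0,2,0],[0,0,0]],
    [[0,2,0],[0,0,0]],
    [[0,2,0],[0,0,0]],
    [[0,2,0],[0,0,0]]
  ]
}}

```text
clock: 51.65
ee_pos: [0.6455, 0.1338, 0.1945]
ee_rot: [-3.141, 0.004, 0.428]
wrist_force: [0.2, -0.1, -0.0]
grip_width: 0.0846
grasp_force: 0.0
```

{"method": "carry_out", "body": {
  "plan": [
    [[0,2,0],[0,0,0]],
    [[0,2,0],[0,0,0]],
    [[0,2,0],[0,0,0]],
    [[0,2,0],[0,0,0]],
    [[0,0,0],[0,0,0]]
  ]
}}

```text
clock: 52.07
ee_pos: [0.6801, 0.0559, 0.1942]
ee_rot: [3.139, 0.004, 0.421]
wrist_force: [-0.3, -1.4, -0.7]
grip_width: 0.085
grasp_force: 0.0
```

```bash
python3 -c "
from h import *
a=optics.camera('top')['img'][130:290,160:320];b=optics.camera('scene')['img'][110:230,250:430]
cv2.imwrite('pics/end.png',np.hstack([cv2.resize(a,(400,400)),cv2.resize(b,(400,400))])[:,:,::-1])"
```

```text
(no output)
```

View pics/end.png

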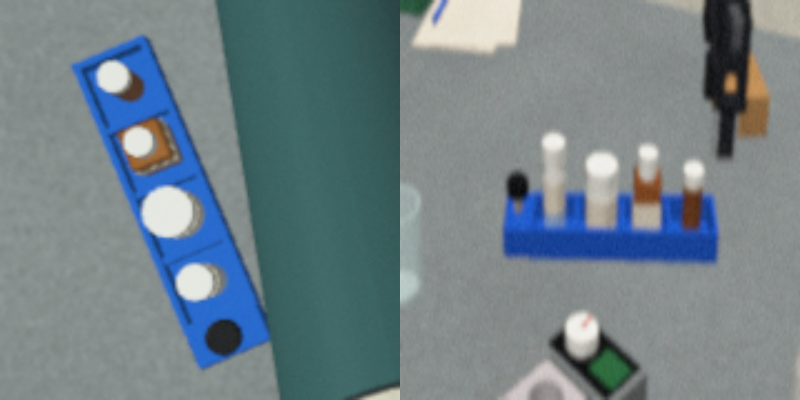

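From the knob, the tube, pot, bottle and vial all stand upright in their own places ((193,282), (170,212), (140,145), (115,78)), and the arm is clear.

```bash
python3 -c "
from cell import bot
print(bot.job_done())"
```

```text
the job is handed in; nothing more can be done
None
```

The tube, pot, bottle and vial now stand upright in the blue rack in that order from the black knob, and the job was handed in at about 52 s.

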